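# Free the jammed bearing-ball feeder

### The job

The bearing-ball feeder is jammed: an oversize ball sits in its narrow mouth and holds back the four small ones. Take the short push rod from the rubber mat and, gently and only with the rod, nudge the big ball straight back up the chute past the sprung catch until it sits fully home against the stop in the pocket; draw the rod out so that all four small balls run into the catch tray. Then lay the rod back on its mat, without touching the balls with the gripper or shoving the other things about.

Things in the scene. Friction and masses are not known exactly. Their poses are not given: they have to be found in the camera images.
- feeder: Fixed ball feeder of dark sheet steel, lane walls bright, on a red base, 245 long, 190 wide, 110 high. Origin on the table plumb under the mouth's outer edge; +x runs level into the feeder (away from the robot at yaw 0), +y to its left, z up; numbers for its parts are mm in this frame. Flat chute floor, 50 above the table at the mouth, rising 12 degrees towards +x. Open on top; walls stand 30 off the floor.
- mouth (a point): Middle of the mouth's outer edge at the height of the big ball's centre: (-4, 0, 67) in the feeder frame; feeder axes. The mouth is a gap of 29 between two cheeks, 8 thick along the slope and 36 high, centred on y = 0. Straight behind it a 36 wide lane climbs the slope to the pocket.
- pocket (a point): Centre of the big ball when it is snapped into the pocket against the fixed stop at the lane's end: (79, 0, 84) in the feeder frame, 84 up the slope from the mouth point. The ball is then held between stop and catch.
- catch (a joint): Sprung catch: an upright steel pin, 12 in diameter, 26 high, in the right (-y) wall of the straight lane, 75 up the slope from the mouth's outer edge. 0 m: fully out, the lane narrowed to 31; it slides aside to 0.008 (2.7 N to start, 0.9 N more per mm). Pushing the big ball past it takes some 3 to 10 N along the slope; the ball must then be pushed on 9 to the stop, for it may stick before.
- lane (a point): Point on the chute floor on the centre line of the slanted lane, 27 wide, that leaves the straight lane at 45 degrees to the left (+x +y) just behind the mouth; the four small balls queue in it.
- tray (a point): Centre of the catch tray's floor, in front of the mouth: (-60, 0, 6) in the feeder frame. Inside, the tray spans x -110 to 0, y -60 to 60; side walls 40 high above the table, front wall 34; a ramp drops into it from the mouth.
- big_ball: Oversize polished steel ball, slippery (friction about 0.2), 34 in diameter, about 0.16 kg, loose; origin at its centre. At the start it is stuck behind the mouth's cheeks, its front about flush with their outer face, and it cannot pass the mouth. If let go short of the catch it rolls back into the mouth.
- ball1: Polished steel ball, 24 in diameter, about 0.06 kg, loose; origin at its centre. Number 1 of four in the slanted lane, counted from the mouth; runs out by itself once the way is free.
- ball2: Polished steel ball, 24 in diameter, about 0.06 kg, loose; origin at its centre. Number 2 of four in the slanted lane, counted from the mouth; runs out by itself once the way is free.
- ball3: Polished steel ball, 24 in diameter, about 0.06 kg, loose; origin at its centre. Number 3 of four in the slanted lane, counted from the mouth; runs out by itself once the way is free.
- ball4: Polished steel ball, 24 in diameter, about 0.06 kg, loose; origin at its centre. Number 4 of four in the slanted lane, counted from the mouth; runs out by itself once the way is free.
- rod: Push rod, 0.18 kg, loose, lying on the mat: a wooden grip, 80 long (x), 24 wide (y), 30 high (z), and from its +x end a round steel shaft, 10 in diameter, with a 12 ball end. Origin at the centre of the grip's underside; +x points along the rod to its tip, 130 from the origin; the shaft's axis is 15 above the underside. Balances within the grip.
- rod_tip (a point): Foremost point of the rod's ball end, on the shaft's axis. Axes as the rod's.
- mat: Fixed black rubber mat, 260 (x) by 220 (y), 3 thick; origin at the centre of its underside. The rod starts along its x, near the middle.
- nut1: Bystander: hexagon wheel nut, 21 wide, 30 high, standing on the mat at its left edge.
- nut2: Bystander: the same, on the mat at its right edge.
- socket: Bystander: dark steel socket, 28 in diameter, 45 high, standing on the table. Origin at its underside.
- grease: Bystander: steel can, 70 in diameter, 75 high. Origin at its underside.
- gauge: Bystander: round tyre gauge lying face up, 64 in diameter, 18 high, with a brass stem.
- spanner: Bystander: steel spanner, 180 long, lying on the table.

How it is judged:
By the outcome, as a careful person would: the job done as asked, in the order asked, and still so for the second after the job is handed in, with the robot touching nothing.
It also fails if it takes over 54 s, if anything falls off the work surface, if the arm or the gripper's body presses on something with over 40 N, if the wrist force passes 120 N, or if a joint passes its speed limit or range.

### The arm

A 6-joint arm with a two-finger parallel gripper is mounted at the origin on the work surface. World frame = base frame: x ahead of the robot, y to its left, z up, the work surface at z = 0. Lengths are in m, angles in rad, forces in N, time in s.
With the tool pointing down it reaches from about 0.35 to 0.975 m from the base axis. Payload 4.9 kg.
Tool frame: the origin (TCP) lies between the finger pads; the fingertips stand 17 mm ahead of it and the grasp point (between the pads) lies 2 mm behind it; z points along the fingers, y is the direction in which the jaws open and shut (so a half turn about z gives the same grasp; the last joint's range is limited). The gripper opens to 85 mm and grips with 20 to 120 N. Pads are 22 mm wide; open, the fingers measure 114 mm over their backs; the gripper's body (76 mm by 85 mm) begins 54 mm behind the grasp point. The pads swing forward as they close: fully open they stand 13 mm farther back than shut.
Start: joints at [-1.442, 0.053, 1.613, -0, 1.476, -0.119], TCP at [0.153, -0.606, 0.248] pointing down, gripper open.
Joint ranges: [-3.01, 3.01], [-1.01, 2.22], [0.06, 2.58], [-1.02, 4.17], [0.09, 2.62], [-3.14, 3.14]. Speed limits (rad/s): [2.57, 2.57, 3.14, 3.14, 3.14, 3.14].

### API

Orientations are given as a unit quaternion [w, x, y, z].
In Python, from plant import state, grab_frame, camera_model, job_done, find_in, silhouettes, landmark_of gives the robot as it stands.
- The arm moves only by the shell command python3 -m crank 'ROWS'. ROWS is JSON, a list of rows, each an object with "angular": the turn, a rotation vector about the tool's x, y, z each as a share of 5 degrees, from -1 to 1, a list of three; "delta_pos": the shift along the tool's x, y, z each as a share of 3 cm, from -1 to 1, a list of three; "gripper": the opening, from 0 (shut) to 1 (fully open). In form: [{"angular": [ax, ay, az], "delta_pos": [tx, ty, tz], "gripper": gripper}, ...]. A call has 1 to 12 rows; each row shifts and turns the commanded pose from where the row before left it, along the tool's axes as they then stand; what a row does not reach is not made up. A row lasts 1/8 s, in which the tool goes at most 62.5 mm and 10.7 degrees, less where a joint would pass 70% of its speed; a pose out of reach is approached as far as the arm can. A call with a number of a shift or a turn outside -1 to 1 is refused whole. A call with a gripper value outside its range is refused whole. The fingers move at their own pace and stop on an object; the grip force is fixed at half the most. Time passes only in rows, so rows that do not move let the fingers close. It gives the time, the measured TCP pose, the force and the opening at its end, in the units of the state.
- state(): the state, without advancing time (a new reading comes with each control period).
- grab_frame(name): name is "side" or "top" or "wrist"; returns the picture (384x512x3 uint8, red, green, blue); there is no depth.
- camera_model(name): a dict with "camera_matrix" (3x3 intrinsics, pixels), "dist_coeffs" ([k1, k2, p1, p2, k3] as OpenCV has them; the pictures are not rectified), "rvec" (rotation vector, rad) and "tvec" (3), from world to camera coordinates, as OpenCV has them; the wrist camera has in their place "mount" (4x4, takes a point from camera to tool coordinates, whose origin is the TCP and whose axes are the flange's). Camera axes: x right, y down, z forward; pixel columns grow to the right and rows downward; lengths in m; the calibration is good to about 2 mm. A picture is of the moment at which its call begins: read the wrist's pose just before it. camera_model takes no time and is no camera call.
- job_done(): hands the job in, once; it reports no verdict.
Trained networks look in the newest picture that a camera, given by its name, has taken for a name from the list of things; names that differ only in an ending like _2 or _b are one class to them, and where a whole thing is asked for, a point or a joint stands for the part that bears it (a point fixed in the world has none). Each returns a list of dicts, best first, with "conf" (0 to 1); they miss things now and then, are a little off and sometimes report something else, mostly with a low value. They report only what shows in the picture. A call takes as long as a camera call.
- find_in(camera, target): "bbox" ([left, top, right, bottom] in pixels, round what is visible of it).
- silhouettes(camera, target): "mask" (384x512 bool, what is visible of it) and "bbox" ([left, top, right, bottom] in pixels, round what is visible of it).
- landmark_of(camera, target): "pixel" ([column, row] in pixels: a listed point, or the origin of a listed thing).
The state is a dict: "time": time; "joint_pos": joint angles; "joint_vel": joint speeds; "joint_efforts": joint torques, N m; "tool_pos": TCP position; "tool_rot": TCP orientation; "contact_force": force on the tool from outside, world axes, zero at the start; "ft_torque": the same for the moment, N m; "gripper_width": opening from 0.0 (shut) to 1.0 (fully open).
Only numpy, scipy, OpenCV 4.12 (cv2) and the standard library are available. Lean on these libraries where they do the work, as an engineer would, in place of code of your own. Each camera call takes 0.05 s, during which the arm holds its last target.

## Working session

There is one attempt and no reset: what is moved stays moved. The work goes in short steps, Python scripts to look and compute and a shell command to move; the robot and the scene stay as the last step left them, time stands still between calls to the robot, and variables do not carry over. Pictures are saved under pics/ and viewed, and the job is handed in when it is done.

```bash
ls; mkdir -p pics; python3 - <<'E'
from plant import *
import cv2
s=state();print(s)
for n in("side","top","wrist"):
    im=grab_frame(n);cv2.imwrite(f"pics/{n}0.png",im[:,:,::-1])
    print(n,camera_model(n))
E
```

```text
pics
{'time': 0.0, 'joint_pos': array([-1.44196308e+00,  5.33631978e-02,  1.61428425e+00,  2.26413867e-05,
        1.47600739e+00, -1.19022643e-01]), 'joint_vel': array([ 0.00170424,  0.00029469,  0.00048077,  0.00101888, -0.00189156,
        0.00041421]), 'joint_efforts': array([-4.01952420e-04, -3.93677616e+01, -3.70177853e+01, -4.10254358e-05,
        6.98913209e-03,  1.87740831e-06]), 'tool_pos': array([ 0.15324542, -0.6053176 ,  0.24706488]), 'tool_rot': array([-1.03113265e-03,  9.92330362e-01,  1.23609829e-01,  6.21084210e-06]), 'contact_force': array([ 0.10351599, -0.41941258,  0.35019161]), 'ft_torque': array([ 0.001509  , -0.02563175, -0.01714492]), 'gripper_width': 0.9975712520489897}
side {'camera_matrix': array([[451.46431881,   0.        , 255.90493081],
       [  0.        , 451.46431881, 190.36667609],
       [  0.        ,   0.        ,   1.        ]]), 'dist_coeffs': array([-0.14231674,  0.        ,  0.        ,  0.        ,  0.        ]), 'rvec': array([ 0.49870258, -2.66809742,  1.27697032]), 'tvec': array([0.53017185, 0.16523429, 1.06083031])}
top {'camera_matrix'
[... 268 characters left out ...]
9519, -2.12778768,  0.15861675]), 'tvec': array([0.00741748, 0.53434898, 1.11377576])}
wrist {'camera_matrix': array([[267.57007158,   0.        , 252.03760318],
       [  0.        , 267.57007158, 188.88719764],
       [  0.        ,   0.        ,   1.        ]]), 'dist_coeffs': array([0.00196041, 0.        , 0.        , 0.        , 0.        ]), 'mount': array([[ 2.03671754e-04, -9.44711152e-01, -3.27903641e-01,
         8.43917709e-02],
       [ 9.99999720e-01, -4.34974410e-05,  7.46451654e-04,
        -3.35818305e-04],
       [-7.19444171e-04, -3.27903701e-01,  9.44710879e-01,
        -1.26794988e-01],
       [ 0.00000000e+00,  0.00000000e+00,  0.00000000e+00,
         1.00000000e+00]])}
```

View pics/top0.png

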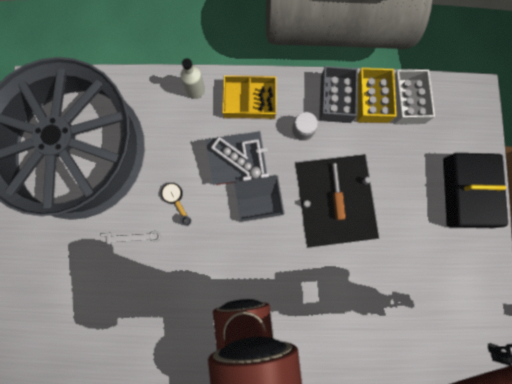

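View pics/side0.png

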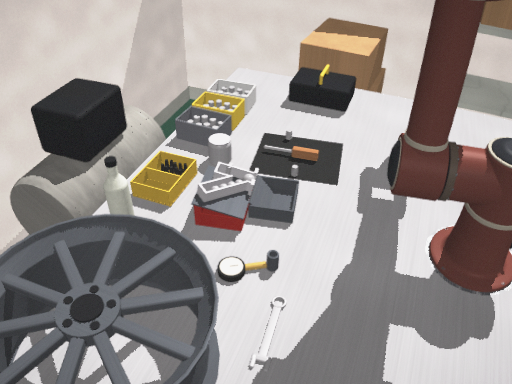

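View pics/wrist0.png

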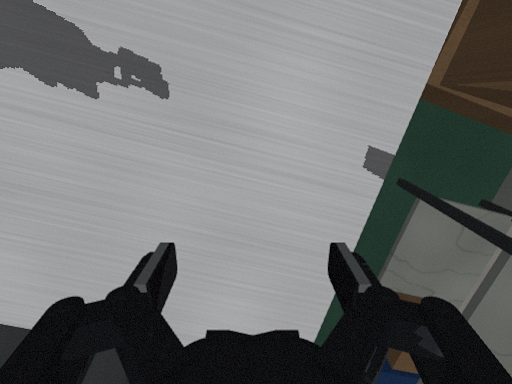

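```bash
cat > h.py <<'E'
from plant import *
import numpy as np, cv2
from scipy.spatial.transform import Rotation as R
def q2R(q): return R.from_quat([q[1],q[2],q[3],q[0]])
def ext(n,s=None):
    m=camera_model(n)
    if n=="wrist":
        s=s or state(); T=np.eye(4);T[:3,:3]=q2R(s['tool_rot']).as_matrix();T[:3,3]=s['tool_pos']
        W=np.linalg.inv(T@m['mount']); return m['camera_matrix'],m['dist_coeffs'],W[:3,:3],W[:3,3]
    return m['camera_matrix'],m['dist_coeffs'],cv2.Rodrigues(m['rvec'])[0],m['tvec']
def proj(n,P,e=None):
    K,d,r,t=e or ext(n); return cv2.projectPoints(np.atleast_2d(P).astype(float),cv2.Rodrigues(r)[0],t,K,d)[0][:,0]
def ray(n,px,e=None):
    K,d,r,t=e or ext(n); u=cv2.undistortPoints(np.array([[px]],float),K,d)[0,0]
    return -r.T@t, r.T@np.array([u[0],u[1],1])
def atz(n,px,z,e=None):
    o,v=ray(n,px,e); return o+v*(z-o[2])/v[2]
def tri(p):
    A=np.zeros((3,3));b=np.zeros(3)
    for n,px in p:
        o,v=ray(n,px);v=v/np.linalg.norm(v);M=np.eye(3)-np.outer(v,v);A+=M;b+=M@o
    return np.linalg.solve(A,b)
E
python3 - <<'E'
from h import *
for n in("top","side"):
    grab_frame(n)
    for t in ["rod","rod_tip","mat","feeder","mouth","pocket","tray","lane","big_ball","nut1","nut2","grease","socket","gauge"]:
        print(n,t,[(np.round(l['pixel'],1).tolist(),round(float(l['conf']),2)) for l in landmark_of(n,t)[:3]])
    im=grab_frame(n)
    c=im[120:260,190:390] if n=="top" else im[120:240,170:360]
    cv2.imwrite(f"pics/{n}1.png",cv2.resize(c,None,fx=4,fy=4,interpolation=cv2.INTER_CUBIC)[:,:,::-1])
E
```

```text
top rod [([340.5, 204.9], 0.8)]
top rod_tip [([336.9, 164.9], 0.83), ([240.2, 161.6], 0.74)]
top mat [([337.1, 198.4], 0.71)]
top feeder [([254.0, 181.3], 0.8)]
top mouth [([257.7, 176.9], 0.87), ([248.6, 163.0], 0.3)]
top pocket [([248.8, 148.8], 0.76), ([335.6, 162.8], 0.35)]
top tray [([258.0, 198.0], 0.62)]
top lane [([234.9, 154.1], 0.56), ([254.4, 181.6], 0.55), ([336.8, 197.0], 0.52)]
top big_ball [([255.2, 170.0], 0.67)]
top nut1 [([364.4, 180.3], 0.51), ([304.8, 203.6], 0.39), ([258.6, 203.2], 0.37)]
top nut2 [([364.4, 180.3], 0.51), ([304.8, 203.6], 0.39), ([258.6, 203.2], 0.37)]
top grease [([303.3, 130.1], 0.62), ([232.6, 160.5], 0.62)]
top socket [([181.4, 219.9], 0.53)]
top gauge [([168.1, 193.7], 0.79), ([305.8, 201.1], 0.25)]
side rod [([300.5, 153.2], 0.63)]
side rod_tip [([262.4, 147.5], 0.8), ([217.9, 161.9], 0.24)]
side mat []
side feeder [([252.9, 201.1], 0.74)]
side mouth [([256.2, 181.1], 0.83), ([273.8, 269.1], 0.24)]
side pocket [([224.7, 172.5], 0.9), ([252.0, 198.6], 0.37)]
side tray [([275.2, 202.0], 0.94), ([300.7, 157.3], 0.73)]
side lane [([227.3, 190.9], 0.72), ([233.0, 183.7], 0.63)]
side big_ball [([247.6, 179.9], 0.5), ([224.9, 190.7], 0.46)]
side nut1 [([288.4, 139.2], 0.54), ([297.0, 175.5], 0.51)]
side nut2 [([288.4, 139.2], 0.54), ([297.0, 175.5], 0.51)]
side grease [([220.4, 159.8], 0.94)]
side socket [([275.7, 269.2], 0.53)]
side gauge [([233.9, 272.5], 0.93)]
```

View pics/top1.png

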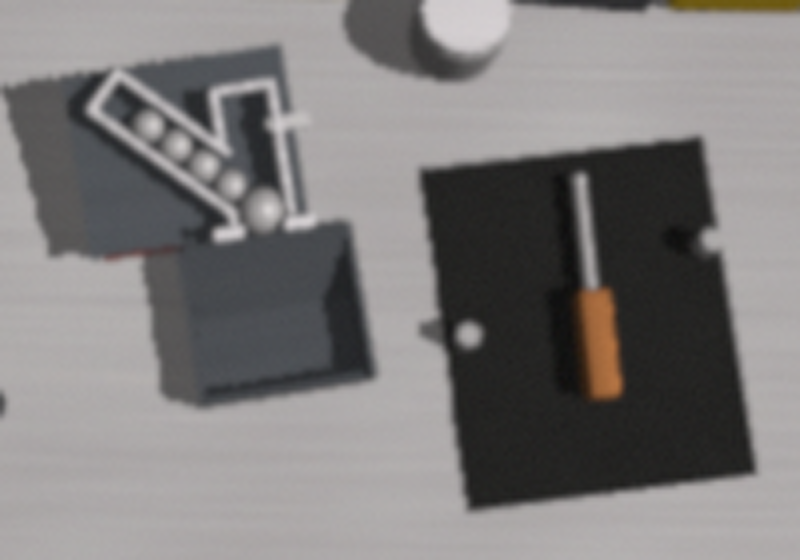

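View pics/side1.png

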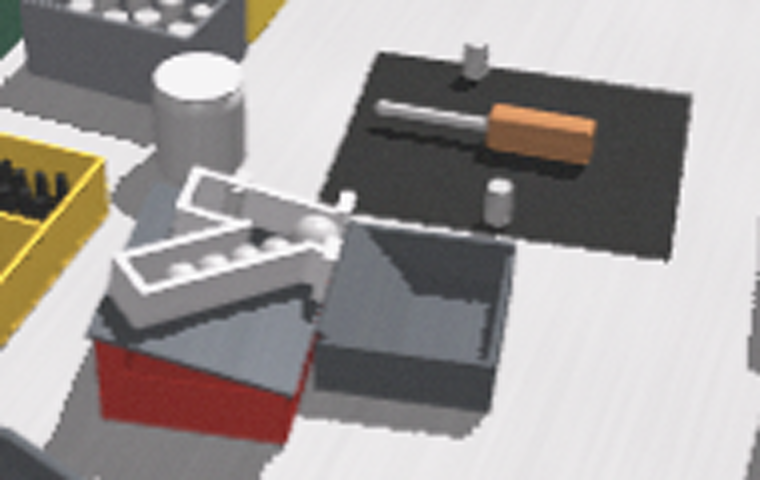

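```bash
cat >> h.py <<'E'
def F(p,P):  # feeder/obj frame mm -> world ; p=(x,y,yaw)
    P=np.atleast_2d(P)/1000.; c,s=np.cos(p[2]),np.sin(p[2])
    return np.c_[p[0]+c*P[:,0]-s*P[:,1],p[1]+s*P[:,0]+c*P[:,1],P[:,2]]
E
python3 - <<'E'
from h import *
from scipy.optimize import least_squares
C=lambda u,v,ox,oy:((u+.5)/4-.5+ox,(v+.5)/4-.5+oy)
t=lambda u,v:C(u,v,190,120); s=lambda u,v:C(u,v,170,120)
# mat
mt=[t(420,170),t(702,138),t(756,472),t(470,508)]; ms=[s(322,195) and None]
M=[[130,110,3],[130,-110,3],[-130,-110,3],[-130,110,3]]
f=least_squares(lambda p:(proj("top",F(p,M))-mt).ravel(),[.6,-.2,0]);print("mat",f.x,np.degrees(f.x[2]),f.fun.round(1))
sm=least_squares(lambda p:(proj("side",F(p,np.array(M)[[1,2,3]]))-[s(378,52),s(692,95),s(668,260)]).ravel(),f.x);print("mat side",sm.x,sm.fun.round(1))
# rod
zr=18
rt=dict(top=[((336.9,164.9),[130,0,18]),(t(582,291),[40,12,33]),(t(610,289),[40,-12,33]),(t(622,397),[-40,-12,33]),(t(592,401),[-40,12,33])],
 side=[((262.4,147.5),[130,0,18]),(s(494,104),[40,-12,33]),(s(596,121),[-40,-12,33]),(s(592,164),[-40,12,3]),(s(487,151),[40,12,3])])
for cams in(["top"],["side"],["top","side"]):
    def res(p): return np.concatenate([(proj(n,F(p,[a[1] for a in rt[n]]))-[a[0] for a in rt[n]]).ravel() for n in cams])
    g=least_squares(res,[.6,-.2,0],loss='soft_l1');print("rod",cams,g.x.round(4),np.degrees(g.x[2]).round(2),res(g.x).round(1))
# feeder
ft=dict(top=[((257.7,176.9),[-4,0,67]),((248.8,148.8),[79,0,84]),((258,198),[-60,0,6]),(t(264,208),[12.6,0,70.5])],
 side=[((256.2,181.1),[-4,0,67]),((224.7,172.5),[79,0,84]),((275.2,202),[-60,0,6]),(s(318,228),[12.6,0,70.5])])
for cams in(["top"],["side"],["top","side"]):
    def res(p): return np.concatenate([(proj(n,F(p,[a[1] for a in ft[n]]))-[a[0] for a in ft[n]]).ravel() for n in cams])
    g=least_squares(res,[.6,0,0],loss='soft_l1');print("feeder",cams,g.x.round(4),np.degrees(g.x[2]).round(2),res(g.x).round(1))
print("nuts",atz("top",t(712,240),.033),atz("top",t(468,333),.033))
print("grease",atz("top",t(467,25),.075))
E
```

```text
mat [ 0.52119266 -0.2463785   0.13733449] 7.868686920611567 [-0.1 -0.5  0.1 -0.7  0.6  0.4 -0.6  0.8]
mat side [ 0.5240851  -0.24614757  0.13117883] [-0.3 -0.2  0.2  0.1  0.  -0. ]
rod ['top'] [ 0.4984 -0.25    0.0494] 2.83 [-0.7 -1.5  0.2  0.1  1.3  0.3  0.1  0.6 -0.6 -0.1]
rod ['side'] [ 0.5028 -0.2501  0.1511] 8.66 [ 0.6  0.2 -0.2 -0.3  0.4 -1.1 -0.4  0.7 -0.3  0.4]
rod ['top', 'side'] [ 0.5003 -0.2493  0.0856] 4.91 [-2.5 -2.  -0.5 -0.3  0.5 -0.4  0.3 -0.2 -0.3 -0.6  1.9 -1.   0.9 -0.5
  1.3 -0.3 -0.   1.4  0.3  0.2]
feeder ['top'] [ 0.5769 -0.0024  0.2617] 14.99 [-1.3  0.2  0.5 -0.7  2.6  0.8 -0.7 -0.3]
feeder ['side'] [ 0.5754 -0.0059  0.1724] 9.88 [-0.6 -0.1 -0.2 -0.7  0.6 -0.3  0.2  2.5]
feeder ['top', 'side'] [ 0.5757 -0.0038  0.2007] 11.5 [-0.9  0.7  2.7 -0.6  1.9  1.5  0.1  0.1 -1.   0.3 -0.9  0.2  0.4 -0.3
 -0.2  3. ]
nuts [ 0.57786627 -0.33325419  0.033     ] [ 0.50579491 -0.15139299  0.033     ]
grease [ 0.72503414 -0.14599724  0.075     ]
```

```bash
cat >> h.py <<'E'
def plan(target,yaw,pitch=0.):
    """tool-frame move to target pos, tool x at yaw, tool pitched: rod tip up by pitch (deg). units of rows"""
    s=state();Rc=q2R(s['tool_rot'])
    c,sn=np.cos(yaw),np.sin(yaw); X=np.array([c,sn,0]);Z=np.array([0,0,-1.]);p=np.radians(pitch)
    Xp=X*np.cos(p)-Z*np.sin(p);Zp=Z*np.cos(p)+X*np.sin(p)
    Rt=R.from_matrix(np.c_[Xp,np.cross(Zp,Xp),Zp])
    rv=(Rc.inv()*Rt).as_rotvec(degrees=True)
    d=np.array(target)-s['tool_pos']
    print("t",round(s['time'],2),"pos",s['tool_pos'].round(4),"yaw",np.degrees(np.arctan2(*Rc.as_matrix()[[1,0],0])).round(2),"pitch",np.degrees(np.arcsin(Rc.as_matrix()[2,0])).round(2),"F",s['contact_force'].round(1),"grip",round(s['gripper_width'],3))
    print("rot units/5deg",(rv/5).round(3),"shift units before turn",(Rc.inv().apply(d)/.03).round(3),"after turn",(Rt.inv().apply(d)/.03).round(3))
E
python3 -c "
from h import *
import numpy as np
plan([.52,-.14,.25],np.radians(9))"
```

```text
t 1.75 pos [ 0.1533 -0.6059  0.2483] yaw 14.2 pitch 0.0 F [-0.2 -0.2 -0.6] grip 1.004
rot units/5deg [ 0.   -0.    1.04] shift units before turn [ 15.66  -12.057  -0.057] after turn [ 14.502 -13.427  -0.057]
```

```bash
python3 -m crank '[{"angular":[0,0,1],"delta_pos":[0,0,0],"gripper":1},{"angular":[0,0,0],"delta_pos":[0.95,-0.85,0],"gripper":1},{"angular":[0,0,0],"delta_pos":[0.95,-0.85,0],"gripper":1},{"angular":[0,0,0],"delta_pos":[0.95,-0.85,0],"gripper":1},{"angular":[0,0,0],"delta_pos":[0.95,-0.85,0],"gripper":1},{"angular":[0,0,0],"delta_pos":[0.95,-0.85,0],"gripper":1},{"angular":[0,0,0],"delta_pos":[0.95,-0.85,0],"gripper":1},{"angular":[0,0,0],"delta_pos":[0.95,-0.85,0],"gripper":1},{"angular":[0,0,0],"delta_pos":[0.95,-0.85,0],"gripper":1},{"angular":[0,0,0],"delta_pos":[0.95,-0.85,0],"gripper":1},{"angular":[0,0,0],"delta_pos":[0.95,-0.85,0],"gripper":1},{"angular":[0,0,0],"delta_pos":[0.95,-0.85,0],"gripper":1}]'; python3 -c "
from h import *
import numpy as np
plan([.52,-.14,.25],np.radians(9))"
```

```text
time: 3.25
tool_pos: [0.4186, -0.2778, 0.2485]
tool_rot: [0.0, 0.997, 0.08, 0.0]
contact_force: [0.1, -0.9, -1.1]
gripper_width: 1.002
t 3.25 pos [ 0.4186 -0.2778  0.2485] yaw 9.2 pitch 0.02 F [ 0.1 -0.9 -1.1] grip 1.002
rot units/5deg [ 0.005 -0.004  0.039] shift units before turn [ 4.07  -3.996 -0.05 ] after turn [ 4.056 -4.01  -0.05 ]
```

```bash
python3 -m crank '[{"angular":[0,0,0],"delta_pos":[0.9,-0.9,0],"gripper":1},{"angular":[0,0,0],"delta_pos":[0.9,-0.9,0],"gripper":1},{"angular":[0,0,0],"delta_pos":[0.9,-0.9,0],"gripper":1},{"angular":[0,0,0],"delta_pos":[0.9,-0.9,0],"gripper":1},{"angular":[0,0,0],"delta_pos":[0,0,0],"gripper":1},{"angular":[0,0,0],"delta_pos":[0,0,0],"gripper":1}]'; python3 - <<'E'
from h import *
import pickle
s=state();im=grab_frame("wrist");e=ext("wrist",s);pickle.dump((s,e,im),open("w1.pkl","wb"))
cv2.imwrite("pics/w1.png",cv2.resize(im,(800,600),interpolation=cv2.INTER_CUBIC)[:,:,::-1])
print(s['tool_pos'],s['joint_vel'].round(3))
for t in ["rod","rod_tip","mat","mouth","pocket","tray","lane","big_ball","nut1","feeder"]:
    print(t,[(np.round(l['pixel'],1).tolist(),round(float(l['conf']),2)) for l in landmark_of("wrist",t)[:2]])
E
```

```text
time: 4.0
tool_pos: [0.5071, -0.1552, 0.2483]
tool_rot: [0.0, 0.997, 0.08, -0.0]
contact_force: [0.3, -0.7, -0.7]
gripper_width: 0.998
[ 0.50706194 -0.15523395  0.24826338] [-0.018 -0.005  0.004  0.001 -0.002  0.002]
rod [([316.2, 173.0], 0.64)]
rod_tip []
mat [([315.7, 157.7], 0.56), ([51.1, 15.9], 0.19)]
mouth []
pocket []
tray [([150.9, 136.0], 0.67)]
lane [([315.7, 174.7], 0.3)]
big_ball [([119.4, 76.7], 0.94)]
nut1 [([391.1, 129.2], 0.73), ([313.8, 173.0], 0.69)]
feeder [([144.8, 89.6], 0.91), ([315.3, 171.2], 0.43)]
```

View pics/w1.png

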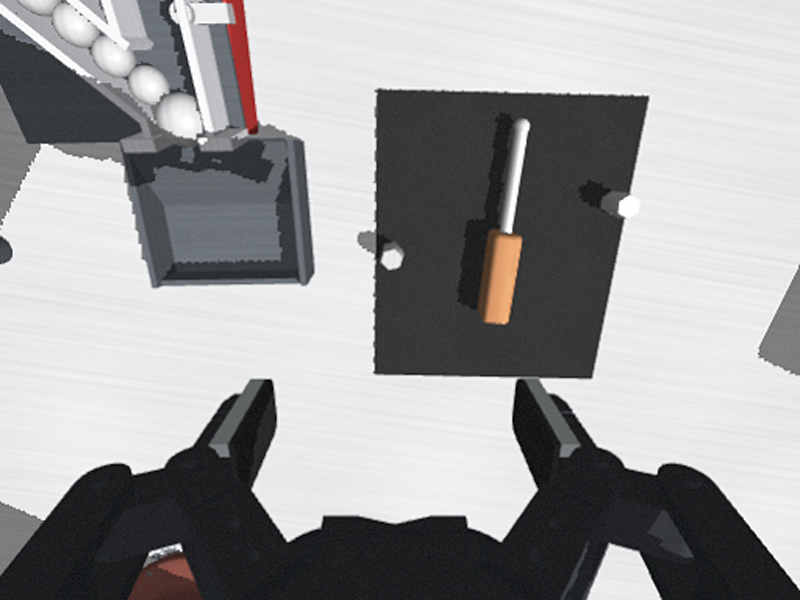

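```bash
python3 - <<'E'
import pickle,cv2
s,e,im=pickle.load(open("w1.pkl","rb"))
a=cv2.resize(im[0:195,0:215],None,fx=3,fy=3,interpolation=cv2.INTER_CUBIC)
cv2.imwrite("pics/w1a.png",a[:,:,::-1])
b=cv2.resize(im[70:215,290:350],None,fx=4,fy=4,interpolation=cv2.INTER_CUBIC)
cv2.imwrite("pics/w1b.png",b[:,:,::-1])
E
```

```text
(no output)
```

View pics/w1a.png

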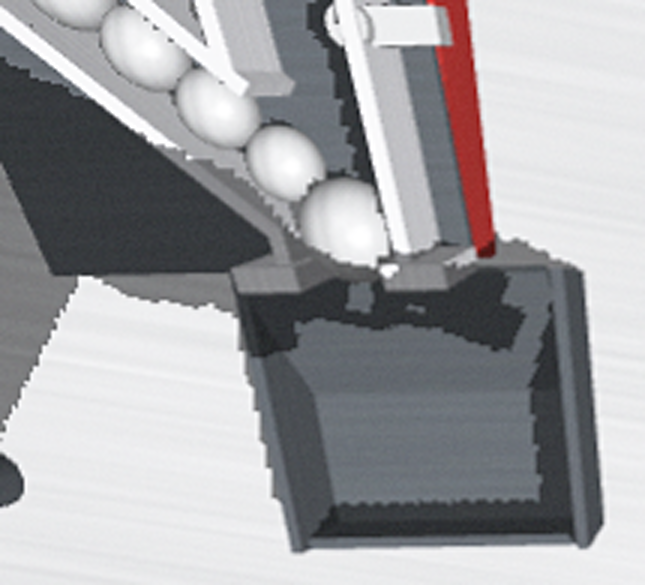

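View pics/w1b.png

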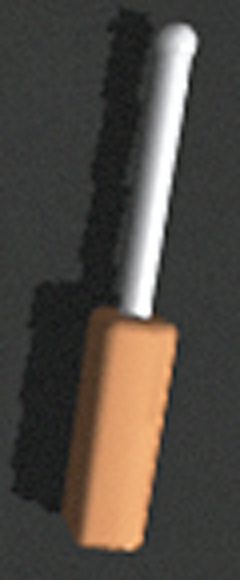

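```bash
cat > fit.py <<'E'
from h import *
import pickle
from scipy.optimize import least_squares
s0,e,im=pickle.load(open("w1.pkl","rb"))
C=lambda u,v,k,ox,oy:np.array([(u+.5)/k-.5+ox,(v+.5)/k-.5+oy])
r=lambda u,v:C(u,v,4,290,70); w=lambda u,v:C(u,v,3,0,0); m=lambda u,v:C(u,v,1.5625,0,0)
pts=[(r(176,42),[124,0,18]),(r(137,318),[41,0,18]),(r(102,318),[40,12,33]),(r(177,328),[40,-12,33]),(r(140,549),[-40,-12,33]),(r(82,545),[-40,12,33])]
res=lambda p:(proj("wrist",F(p,[a[1] for a in pts]),e)-[a[0] for a in pts]).ravel()
g=least_squares(res,[.5,-.25,.1],loss='soft_l1');rod=g.x;print("rod",g.x.round(4),np.degrees(g.x[2]),res(g.x).round(1))
M=[[130,110,3],[130,-110,3],[-130,-110,3],[-130,110,3]];mp=[m(376,89),m(648,96),m(594,378),m(374,373)]
g=least_squares(lambda p:(proj("wrist",F(p,M),e)-mp).ravel(),[.5,-.25,.1]);mat=g.x;print("mat",g.x.round(4),np.degrees(g.x[2]),g.fun.round(1))
def L(sl,y,h): a=np.radians(12);return [sl*np.cos(a)-h*np.sin(a),y,50+sl*np.sin(a)+h*np.cos(a)]
fp=[(w(343,222),[12.6,0,70.5]),(w(350,24),L(75,-19,26))]
lines=[([w(335,0),w(360,115),w(384,220)],L(5,-18,30),L(80,-18,30)),([w(556,300),w(572,520)],[0,-60,40],[-110,-60,40]),([w(246,320),w(295,520)],[0,60,40],[-110,60,40]),([w(320,548),w(570,540)],[-110,60,34],[-110,-60,34])]
def fr(p,n=9):
    o=list((proj("wrist",F(p,[a[1] for a in fp]),e)-[a[0] for a in fp]).ravel())
    for ps,A,B in lines[:n]:
        a,b=proj("wrist",F(p,[A,B]),e);d=(b-a)/np.linalg.norm(b-a);nn=np.array([-d[1],d[0]]);o+=[nn@(q-a) for q in ps]
    return np.array(o)
if __name__=="__main__":
  for n in(1,2,4):
    g=least_squares(lambda p:fr(p,n),[.575,0,.2],loss='soft_l1');print("feeder",n,g.x.round(4),np.degrees(g.x[2]).round(2),fr(g.x).round(1))
  f=g.x
  v=im.copy();v=cv2.resize(v,None,fx=3,fy=3,interpolation=cv2.INTER_CUBIC)
  for sl,y,h in [(x,y,30) for x in range(8,85,6) for y in(18,-18)]+[(x,y,36) for x in(0,8) for y in(14.5,-14.5)]:
    q=proj("wrist",F(f,L(sl,y,h)),e)[0];cv2.circle(v,tuple(int(z) for z in q*3+1),2,(255,0,0),-1)
  for P in [(0,60,40),(-110,60,40),(0,-60,40),(-110,-60,40),(-110,60,34),(-110,-60,34),(-110,60,6),(-110,-60,6)]:
    q=proj("wrist",F(f,P),e)[0];cv2.circle(v,tuple(int(z) for z in q*3+1),3,(0,255,0),-1)
  for P in [(130,0,18),(40,12,33),(40,-12,33),(-40,12,33),(-40,-12,33),(40,0,18)]:
    q=proj("wrist",F(rod,P),e)[0];cv2.circle(v,tuple(int(z) for z in q*3+1),3,(0,0,255),-1)
  cv2.imwrite("pics/ov%d.png"%np.random.randint(1e6),v[:590,:645,::-1]);cv2.imwrite("pics/ovr.png",v[200:680,840:1200,::-1])
  import glob;print(glob.glob("pics/ov*"))
E
python3 fit.py
```

```text
rod [ 0.5008 -0.2495  0.0914] 5.238490259428822 [-0.3  0.4 -1.  -2.   1.3  0.2  1.  -1.   0.4  0.8 -2.3  0.7]
mat [ 0.5206 -0.2473  0.1412] 8.089290995870394 [ 0.1  0.   0.5 -0.7 -1.2  0.1  0.4  0.9]
feeder 1 [0.5758 0.0019 0.1339] 7.67 [ 0.8  0.7 -0.1 -0.6 -0.4  0.2  1.2 -4.1 -5.2 -0.9 -5.4  6.6  1.8]
feeder 2 [ 5.756e-01 -4.000e-04  1.733e-01] 9.93 [ 2.6  1.3 -0.6 -0.8  0.2 -0.4 -0.6 -1.8 -0.4  1.7 -0.6  4.7  3. ]
feeder 4 [ 0.5747 -0.0006  0.1755] 10.06 [ 2.7  2.3 -0.6  0.3  0.5 -0.2 -0.4 -1.7 -0.2  1.7 -0.4  4.   2.5]
['pics/ovr.png', 'pics/ov397058.png']
```

```bash
mv pics/ov39*.png pics/ova.png
```

```text
(no output)
```

View pics/ova.png

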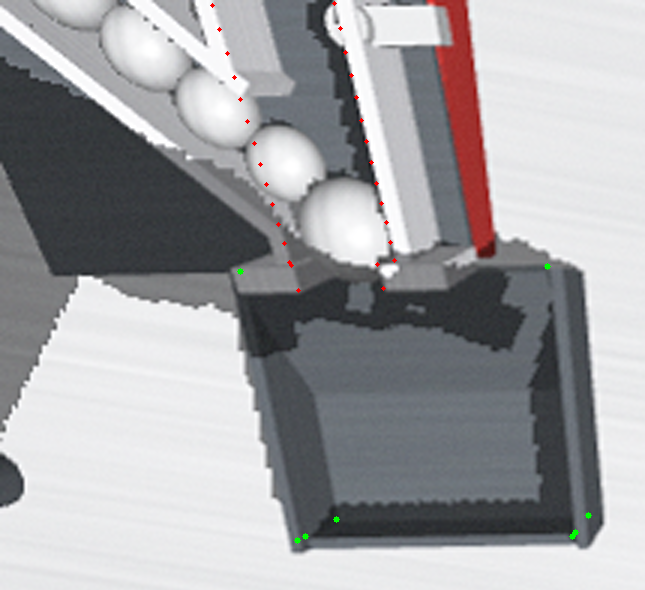

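View pics/ovr.png

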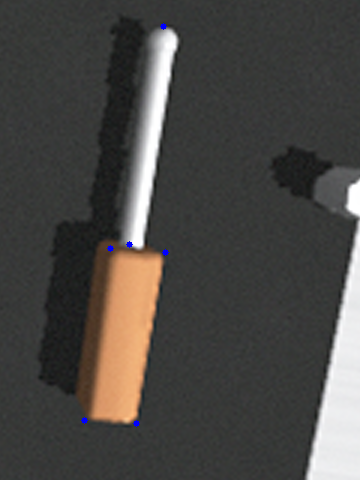

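```bash
python3 -c "
from h import *
plan([.5008,-.2495,.025],np.radians(5.24))"
```

```text
t 4.55 pos [ 0.5072 -0.1552  0.2483] yaw 9.18 pitch 0.0 F [-0.3 -0.5 -0.1] grip 0.998
rot units/5deg [-0.    -0.     0.788] shift units before turn [-0.713  3.07   7.444] after turn [-0.5    3.112  7.444]
```

```bash
python3 -m crank '[{"angular":[0,0,0.79],"delta_pos":[0,0,0],"gripper":1},{"angular":[0,0,0],"delta_pos":[-0.125,0.78,0.3],"gripper":1},{"angular":[0,0,0],"delta_pos":[-0.125,0.78,0.6],"gripper":1},{"angular":[0,0,0],"delta_pos":[-0.125,0.78,0.9],"gripper":1},{"angular":[0,0,0],"delta_pos":[-0.125,0.77,0.9],"gripper":1},{"angular":[0,0,0],"delta_pos":[0,0,0.9],"gripper":1},{"angular":[0,0,0],"delta_pos":[0,0,0.9],"gripper":1},{"angular":[0,0,0],"delta_pos":[0,0,0],"gripper":1},{"angular":[0,0,0],"delta_pos":[0,0,0],"gripper":1}]'; python3 - <<'E'
from h import *
import pickle
s=state();im=grab_frame("wrist");e=ext("wrist",s);pickle.dump((s,e,im),open("w2.pkl","wb"))
cv2.imwrite("pics/w2.png",cv2.resize(im,(800,600),interpolation=cv2.INTER_CUBIC)[:,:,::-1])
plan([.5008,-.2495,.025],np.radians(5.24))
E
```

```text
time: 5.68
tool_pos: [0.5014, -0.2496, 0.1144]
tool_rot: [0.0, 0.999, 0.046, 0.001]
contact_force: [0.9, 0.2, -0.3]
gripper_width: 0.997
t 5.72 pos [ 0.5018 -0.2498  0.115 ] yaw 5.26 pitch 0.12 F [-0.3 -0.3 -0.3] grip 1.001
rot units/5deg [ 0.019 -0.023  0.004] shift units before turn [-0.038 -0.017  3.001] after turn [-0.032 -0.012  3.001]
```

View pics/w2.png

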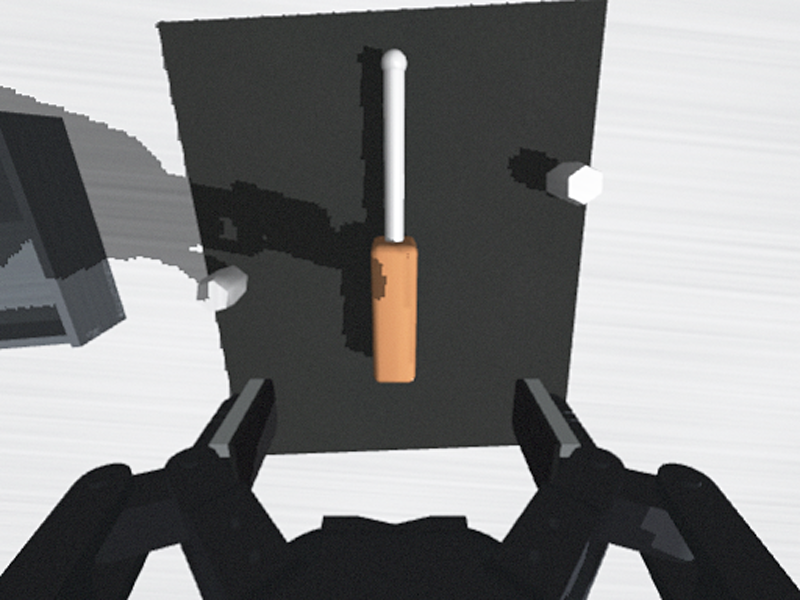

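```bash
python3 - <<'E'
from h import *
import pickle
s,e,im=pickle.load(open("w2.pkl","rb"))
for u,v,z in [(395,380,.033),(396,238,.033),(395,60,.018)]: print(atz("wrist",(u/1.5625,v/1.5625),z,e)-s['tool_pos'])
E
```

```text
[-0.03851127 -0.0041834  -0.08143381]
[ 0.04253005  0.00285763 -0.08143381]
[ 0.12417818  0.01090154 -0.09643381]
```

```bash
python3 -m crank '[{"angular":[0,0,0],"delta_pos":[0,0,0.9],"gripper":1},{"angular":[0,0,0],"delta_pos":[0,0,0.9],"gripper":1},{"angular":[0,0,0],"delta_pos":[0,0,0.8],"gripper":1},{"angular":[0,0,0],"delta_pos":[0,0,0.4],"gripper":1},{"angular":[0,0,0],"delta_pos":[0,0,0],"gripper":1},{"angular":[0,0,0],"delta_pos":[0,0,0],"gripper":0},{"angular":[0,0,0],"delta_pos":[0,0,0],"gripper":0},{"angular":[0,0,0],"delta_pos":[0,0,0],"gripper":0},{"angular":[0,0,0],"delta_pos":[0,0,0],"gripper":0},{"angular":[0,0,0],"delta_pos":[0,0,0],"gripper":0}]'
```

```text
time: 6.98
tool_pos: [0.5014, -0.2497, 0.0241]
tool_rot: [0.0, 0.999, 0.046, 0.001]
contact_force: [0.6, 0.5, 3.0]
gripper_width: 0.268
```

```bash
python3 -m crank '[{"angular":[0,0,0],"delta_pos":[0,0,-0.4],"gripper":0},{"angular":[0,0,0],"delta_pos":[0,0,-0.9],"gripper":0},{"angular":[0,0,0],"delta_pos":[0,0,-0.9],"gripper":0},{"angular":[0,0,0],"delta_pos":[0,0,-0.9],"gripper":0},{"angular":[0,0,0],"delta_pos":[0,0,-0.9],"gripper":0},{"angular":[0,0,-0.97],"delta_pos":[0,0,0],"gripper":0}]'
cat >> h.py <<'E'
def tcp_for(f,s,pitch,up=0.,lat=0.,L=.1305,h=.0061):
    a=np.radians(12); P=F(f,[-4+s*np.cos(a),lat,67+s*np.sin(a)+up])[0]; p=np.radians(pitch)
    X=np.array([np.cos(f[2])*np.cos(p),np.sin(f[2])*np.cos(p),np.sin(p)]);Z=np.array([np.cos(f[2])*np.sin(p),np.sin(f[2])*np.sin(p),-np.cos(p)])
    return P-L*X-h*Z
E
python3 - <<'E'
from h import *
f=[.575,-.0003,np.radians(9.8)]
plan(tcp_for(f,-35,5,70),f[2],5)
E
```

```text
time: 7.72
tool_pos: [0.5021, -0.2501, 0.1467]
tool_rot: [0.002, 0.996, 0.089, 0.002]
contact_force: [-0.0, 0.1, -1.8]
gripper_width: 0.268
t 7.72 pos [ 0.5021 -0.2501  0.1467] yaw 10.24 pitch 0.21 F [-0.   0.1 -1.8] grip 0.268
rot units/5deg [0.037 0.957 0.089] shift units before turn [-1.759 -7.807  0.708] after turn [-1.873 -7.791  0.581]
```

```bash
python3 -m crank '[{"angular":[0.04,0.96,0.09],"delta_pos":[0,0,0],"gripper":0},{"angular":[0,0,0],"delta_pos":[-0.21,-0.87,0.0],"gripper":0},{"angular":[0,0,0],"delta_pos":[-0.21,-0.87,0.0],"gripper":0},{"angular":[0,0,0],"delta_pos":[-0.21,-0.87,0.0],"gripper":0},{"angular":[0,0,0],"delta_pos":[-0.21,-0.87,0.1],"gripper":0},{"angular":[0,0,0],"delta_pos":[-0.21,-0.87,0.1],"gripper":0},{"angular":[0,0,0],"delta_pos":[-0.21,-0.87,0.1],"gripper":0},{"angular":[0,0,0],"delta_pos":[-0.21,-0.87,0.1],"gripper":0},{"angular":[0,0,0],"delta_pos":[-0.21,-0.87,0.1],"gripper":0},{"angular":[0,0,0],"delta_pos":[-0.19,-0.83,0.1],"gripper":0},{"angular":[0,0,0],"delta_pos":[0,0,0],"gripper":0},{"angular":[0,0,0],"delta_pos":[0,0,0],"gripper":0}]'
python3 - <<'E'
from h import *
import pickle
s=state();im=grab_frame("wrist");e=ext("wrist",s);pickle.dump((s,e,im),open("w3.pkl","wb"))
cv2.imwrite("pics/w3.png",cv2.resize(im,(800,600),interpolation=cv2.INTER_CUBIC)[:,:,::-1])
im=grab_frame("side");cv2.imwrite("pics/side3.png",cv2.resize(im[60:260,150:400],(800,640),interpolation=cv2.INTER_CUBIC)[:600,:,::-1])
f=[.575,-.0003,np.radians(9.8)]
plan(tcp_for(f,-35,5,70),f[2],5)
E
```

```text
time: 9.22
tool_pos: [0.4082, -0.0283, 0.1219]
tool_rot: [-0.005, 0.996, 0.084, 0.042]
contact_force: [-0.5, -0.4, -1.3]
gripper_width: 0.27
t 9.32 pos [ 0.4084 -0.0286  0.122 ] yaw 9.59 pitch 4.82 F [ 0.2 -0.2 -0.9] grip 0.269
rot units/5deg [-0.035  0.036 -0.041] shift units before turn [ 0.014  0.014 -0.081] after turn [ 0.014  0.015 -0.081]
```

View pics/w3.png

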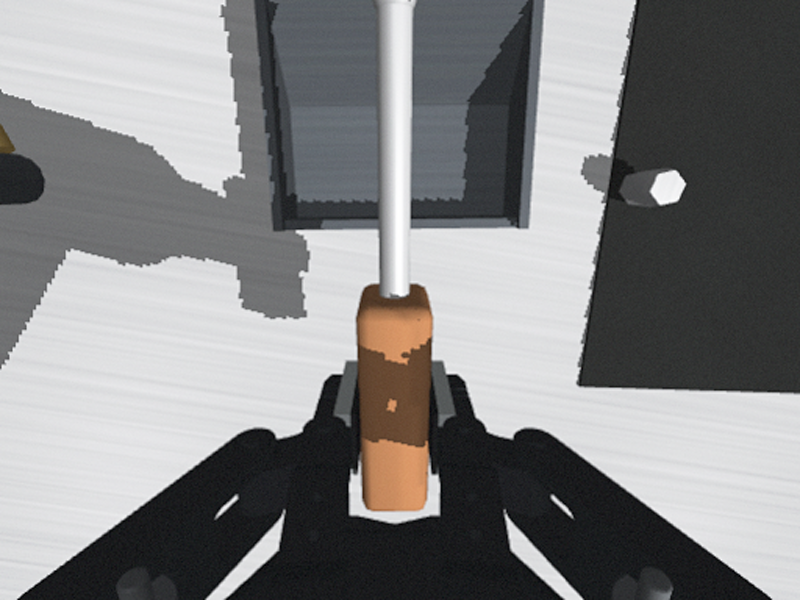

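View pics/side3.png

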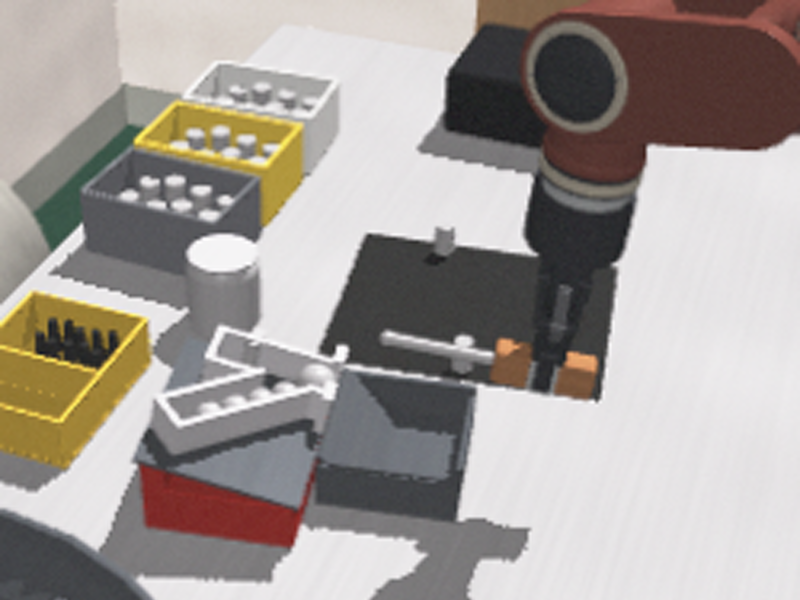

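```bash
python3 - <<'E'
import pickle,cv2
s,e,im=pickle.load(open("w3.pkl","rb"))
a=cv2.resize(im[0:150,150:360],None,fx=3.8,fy=3.8,interpolation=cv2.INTER_CUBIC)
cv2.imwrite("pics/w3a.png",a[:,:,::-1])
E
```

View pics/w3a.png

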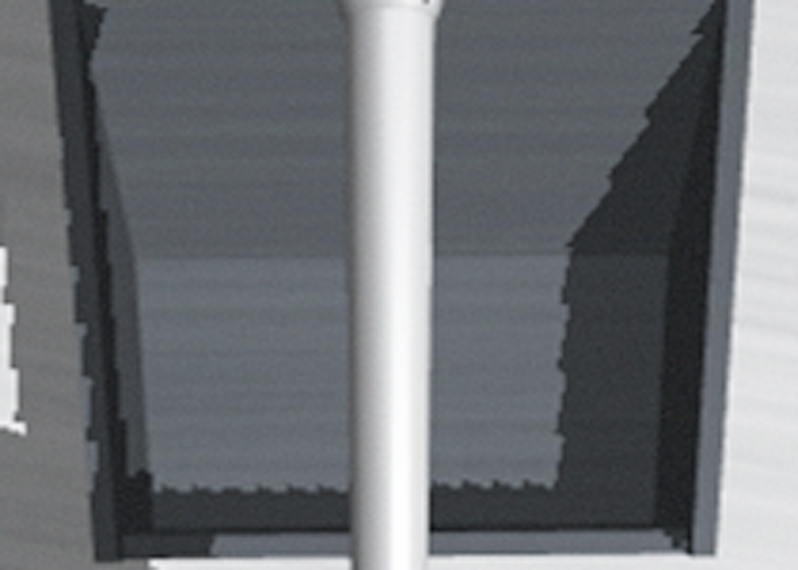

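```bash
python3 - <<'E'
from h import *
import fit,pickle
from scipy.optimize import least_squares
s,e3,im=pickle.load(open("w3.pkl","rb"))
c=lambda u,v:fit.C(u,v,3.8,150,0)
lines=[([c(82,10),c(100,270),c(120,530)],[0,60,40],[-110,60,40]),([c(726,10),c(710,270),c(695,530)],[0,-60,40],[-110,-60,40]),
([c(137,280),c(150,500)],[-60,60,6],[-110,60,6]),([c(668,280),c(657,500)],[-60,-60,6],[-110,-60,6])]
def lr(p,lines,e):
    o=[]
    for ps,A,B in lines:
        a,b=proj("wrist",F(p,[A,B]),e);d=(b-a)/np.linalg.norm(b-a);nn=np.array([-d[1],d[0]]);o+=[nn@(q-a) for q in ps]
    return np.array(o)
g=least_squares(lambda p:lr(p,lines,e3),[.575,0,.17]);print(g.x.round(4),np.degrees(g.x[2]),g.fun.round(2))
A=lambda p:np.r_[lr(p,lines,e3),fit.fr(p)]
g=least_squares(A,[.575,0,.17],loss='soft_l1');print(g.x.round(4),np.degrees(g.x[2]),A(g.x).round(1))
E
```

```text
rod [ 0.5008 -0.2495  0.0914] 5.238490259428822 [-0.3  0.4 -1.  -2.   1.3  0.2  1.  -1.   0.4  0.8 -2.3  0.7]
mat [ 0.5206 -0.2473  0.1412] 8.089290995870394 [ 0.1  0.   0.5 -0.7 -1.2  0.1  0.4  0.9]
[ 0.4994 -0.0157  0.1787] 10.23633186437173 [-0.5  -0.14 -0.3   0.32  0.18 -0.21  0.74  1.11 -0.44 -0.64]
[ 0.5746 -0.0014  0.1848] 10.587930322813573 [-1.3 -0.5 -0.2 -0.4 -0.1 -0.1  0.4  1.1 -0.7 -0.6  3.5  2.5 -0.3  0.3
  0.3 -0.7 -1.1 -0.9  1.2  2.5  0.9  3.5  2.7]
```

```bash
python3 - <<'E'
from h import *
f=[.575,-.0015,np.radians(10.4)]
t=lambda u,v:((u+.5)/4-.5+190,(v+.5)/4-.5+120)
for nm,uv,z in [("ball",(264,208),.0705),("cheekL in",(243,230),.086),("cheekR in",(288,222),.086),("wallR top in",(277,85),.096),("wallL top in",(222,95),.096),("trayFR out",(376,377),.034),("trayFL",(200,403),.034)]:
    P=atz("top",t(*uv),z);d=P[:2]-f[:2];c,s=np.cos(f[2]),np.sin(f[2]);print(nm,(1000*np.array([c*d[0]+s*d[1],-s*d[0]+c*d[1]])).round(1))
plan(tcp_for(f,-35,5,70),f[2],5)
E
```

```text
ball [13.2 -1.9]
cheekL in [-2.9 16. ]
cheekR in [ -2.4 -16. ]
wallR top in [ 93.7 -24.3]
wallL top in [92.9 15. ]
trayFR out [-115.7  -63. ]
trayFL [-113.4   65.6]
t 9.32 pos [ 0.4084 -0.0286  0.122 ] yaw 9.59 pitch 4.82 F [ 0.2 -0.2 -0.9] grip 0.269
rot units/5deg [-0.025  0.035 -0.161] shift units before turn [ 0.008  0.113 -0.082] after turn [ 0.007  0.113 -0.082]
```

```bash
python3 -m crank '[{"angular":[0,0,-0.1],"delta_pos":[0,0.1,0],"gripper":0},{"angular":[0,0,0],"delta_pos":[0,0,0.7],"gripper":0},{"angular":[0,0,0],"delta_pos":[0,0,0.7],"gripper":0},{"angular":[0,0,0],"delta_pos":[0,0,0.6],"gripper":0},{"angular":[0,0,0],"delta_pos":[0,0,0],"gripper":0},{"angular":[0,0,0],"delta_pos":[0,0,0],"gripper":0}]'
python3 - <<'E'
from h import *
import pickle
f=[.575,-.0015,np.radians(10.2)]
plan(tcp_for(f,-30,5,0),f[2],5)
im=grab_frame("side");cv2.imwrite("pics/side4.png",cv2.resize(im[120:240,180:340],(800,600),interpolation=cv2.INTER_CUBIC)[:,:,::-1])
im=grab_frame("top");cv2.imwrite("pics/top4.png",cv2.resize(im[130:230,190:310],(720,600),interpolation=cv2.INTER_CUBIC)[:,:,::-1])
E
```

```text
time: 10.07
tool_pos: [0.414, -0.0302, 0.0625]
tool_rot: [-0.005, 0.995, 0.088, 0.042]
contact_force: [-0.3, 0.7, -0.7]
gripper_width: 0.263
t 10.07 pos [ 0.414  -0.0302  0.0625] yaw 10.13 pitch 4.85 F [-0.3  0.7 -0.7] grip 0.263
rot units/5deg [-0.029  0.03  -0.015] shift units before turn [-0.031  0.008  0.234] after turn [-0.032  0.007  0.234]
```

View pics/side4.png

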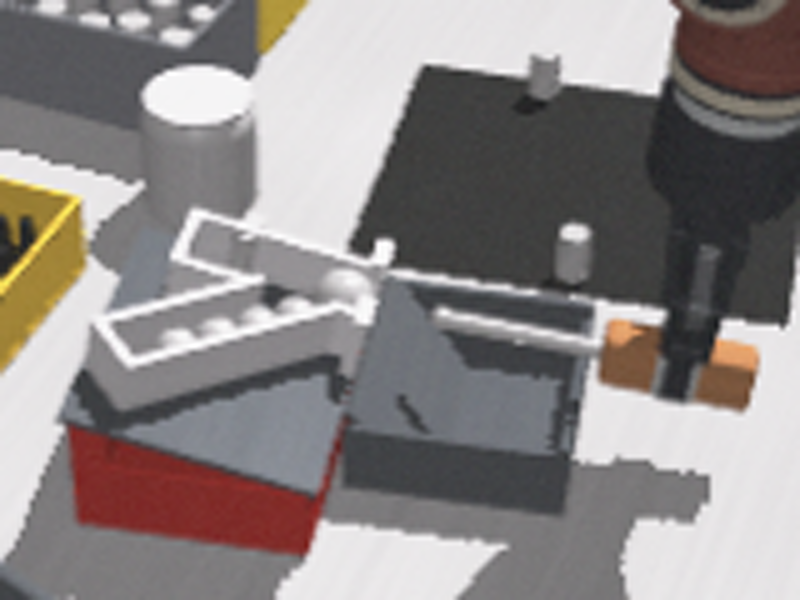

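View pics/top4.png

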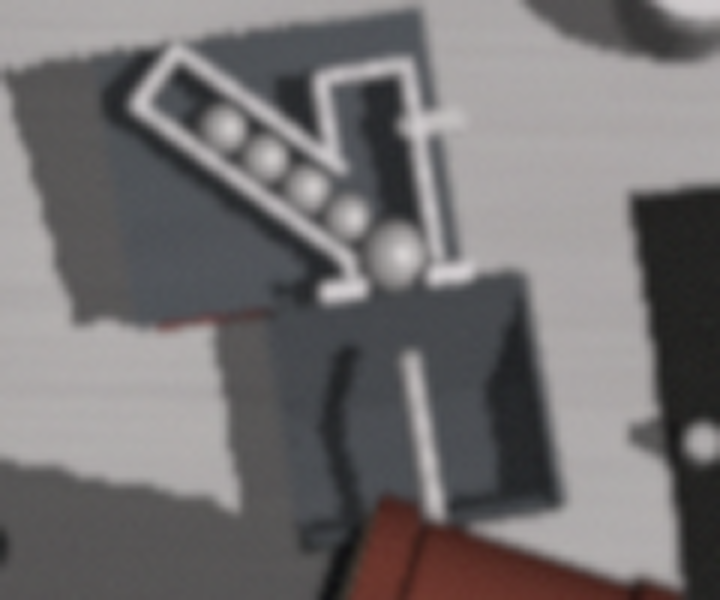

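```bash
python3 -m crank '[{"angular":[0,0,0],"delta_pos":[0,0,0.2],"gripper":0},{"angular":[0,0,0],"delta_pos":[0.165,0,-0.021],"gripper":0},{"angular":[0,0,0],"delta_pos":[0.165,0,-0.021],"gripper":0},{"angular":[0,0,0],"delta_pos":[0.165,0,-0.021],"gripper":0},{"angular":[0,0,0],"delta_pos":[0.165,0,-0.021],"gripper":0},{"angular":[0,0,0],"delta_pos":[0.165,0,-0.021],"gripper":0},{"angular":[0,0,0],"delta_pos":[0,0,0],"gripper":0}]'
python3 - <<'E'
from h import *
import pickle
f=[.575,-.0015,np.radians(10.2)]
plan(tcp_for(f,-4,5,0),f[2],5)
im=grab_frame("side");cv2.imwrite("pics/side5.png",cv2.resize(im[150:214,200:296],(750,500),interpolation=cv2.INTER_CUBIC)[:,:,::-1])
im=grab_frame("top");cv2.imwrite("pics/top5.png",cv2.resize(im[130:230,190:310],(720,600),interpolation=cv2.INTER_CUBIC)[:,:,::-1])
E
```

```text
time: 11.05
tool_pos: [0.4384, -0.0254, 0.0612]
tool_rot: [-0.005, 0.995, 0.088, 0.042]
contact_force: [-0.1, -0.8, -1.2]
gripper_width: 0.271
t 11.05 pos [ 0.4384 -0.0254  0.0612] yaw 10.15 pitch 4.81 F [-0.1 -0.8 -1.2] grip 0.271
rot units/5deg [-0.033  0.037 -0.009] shift units before turn [0.007 0.021 0.012] after turn [0.007 0.021 0.012]
```

View pics/side5.png

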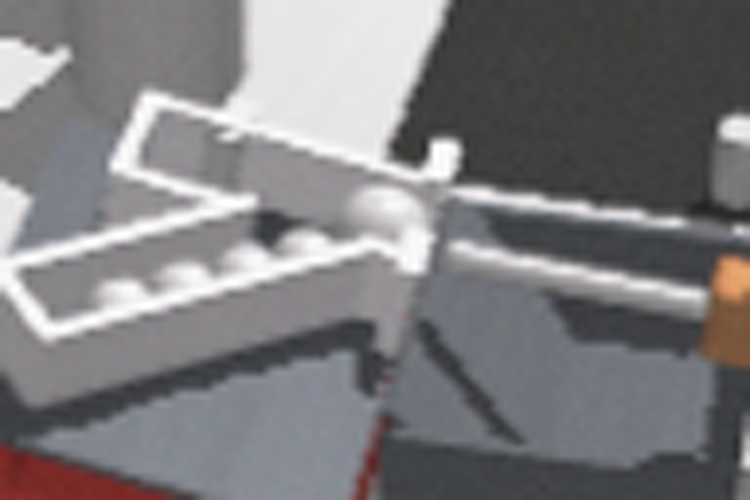

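View pics/top5.png

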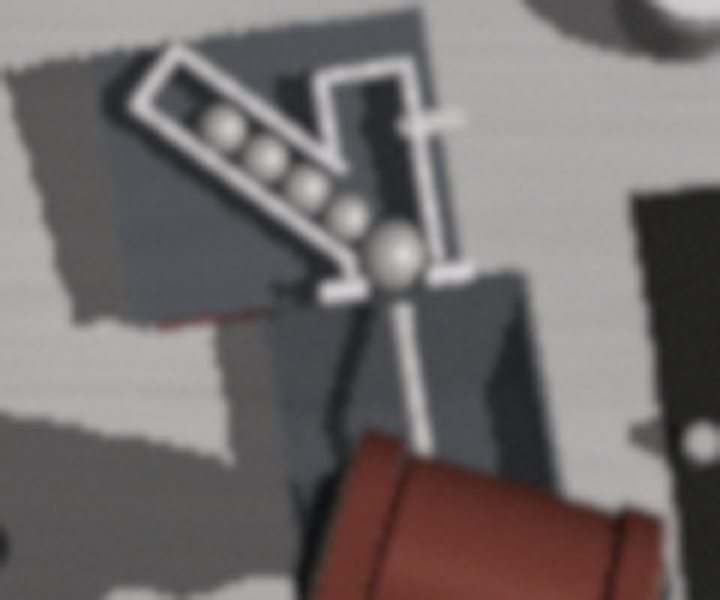

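```bash
python3 -m crank '[{"angular":[0,0,0],"delta_pos":[0.1,0.02,-0.013],"gripper":0},{"angular":[0,0,0],"delta_pos":[0.1,0,-0.013],"gripper":0},{"angular":[0,0,0],"delta_pos":[0.165,0,-0.021],"gripper":0},{"angular":[0,0,0],"delta_pos":[0.165,0,-0.021],"gripper":0},{"angular":[0,0,0],"delta_pos":[0.165,0,-0.021],"gripper":0},{"angular":[0,0,0],"delta_pos":[0.165,0,-0.021],"gripper":0},{"angular":[0,0,0],"delta_pos":[0.165,0,-0.021],"gripper":0}]'
python3 - <<'E'
from h import *
f=[.575,-.0015,np.radians(10.2)]
plan(tcp_for(f,26,5,0),f[2],5)
im=grab_frame("side");cv2.imwrite("pics/side6.png",cv2.resize(im[150:214,200:296],(750,500),interpolation=cv2.INTER_CUBIC)[:,:,::-1])
im=grab_frame("top");cv2.imwrite("pics/top6.png",cv2.resize(im[130:230,190:310],(720,600),interpolation=cv2.INTER_CUBIC)[:,:,::-1])
E
```

```text
time: 12.02
tool_pos: [0.4687, -0.0207, 0.0678]
tool_rot: [-0.005, 0.995, 0.088, 0.042]
contact_force: [0.2, 0.4, -1.9]
gripper_width: 0.267
t 12.03 pos [ 0.4687 -0.0207  0.0678] yaw 10.13 pitch 4.86 F [ 0.2  0.4 -1.9] grip 0.267
rot units/5deg [-0.031  0.028 -0.014] shift units before turn [-0.037 -0.002  0.02 ] after turn [-0.037 -0.002  0.02 ]
```

View pics/side6.png

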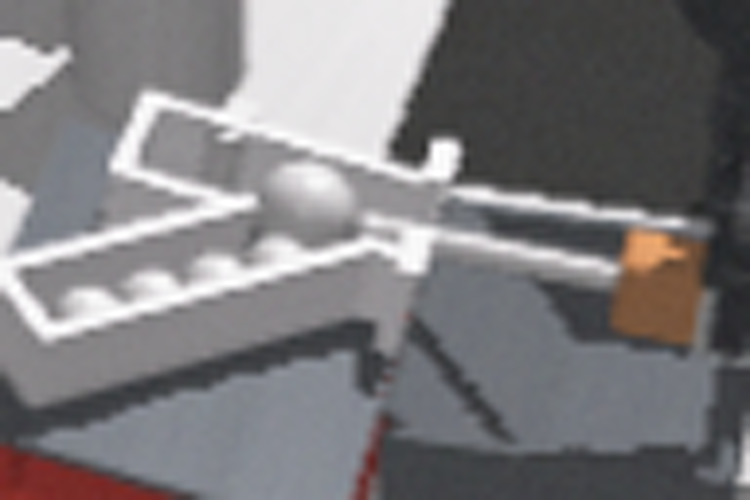

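View pics/top6.png

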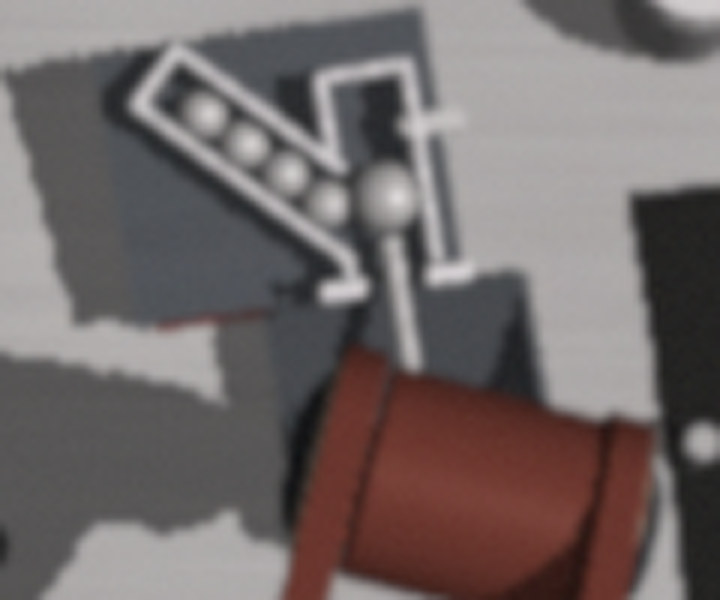

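```bash
python3 -m crank '[{"angular":[0,0,0],"delta_pos":[0.132,0,-0.016],"gripper":0},{"angular":[0,0,0],"delta_pos":[0.132,0,-0.016],"gripper":0},{"angular":[0,0,0],"delta_pos":[0.132,0,-0.016],"gripper":0},{"angular":[0,0,0],"delta_pos":[0.132,0,-0.016],"gripper":0},{"angular":[0,0,0],"delta_pos":[0.132,0,-0.016],"gripper":0},{"angular":[0,0,0],"delta_pos":[0.132,0,-0.016],"gripper":0}]'
python3 - <<'E'
from h import *
f=[.575,-.0015,np.radians(10.2)]
plan(tcp_for(f,50,5,0),f[2],5)
im=grab_frame("side");cv2.imwrite("pics/side7.png",cv2.resize(im[150:214,200:296],(750,500),interpolation=cv2.INTER_CUBIC)[:,:,::-1])
im=grab_frame("top");cv2.imwrite("pics/top7.png",cv2.resize(im[130:230,190:310],(720,600),interpolation=cv2.INTER_CUBIC)[:,:,::-1])
E
```

```text
time: 12.88
tool_pos: [0.4877, -0.0165, 0.0702]
tool_rot: [-0.006, 0.995, 0.089, 0.037]
contact_force: [-10.9, -2.3, -1.4]
gripper_width: 0.271
t 12.88 pos [ 0.4877 -0.0165  0.0702] yaw 10.17 pitch 4.26 F [-10.9  -2.3  -1.4] grip 0.271
rot units/5deg [-0.056  0.147 -0.007] shift units before turn [ 0.103  0.024 -0.057] after turn [ 0.104  0.025 -0.056]
```

View pics/side7.png

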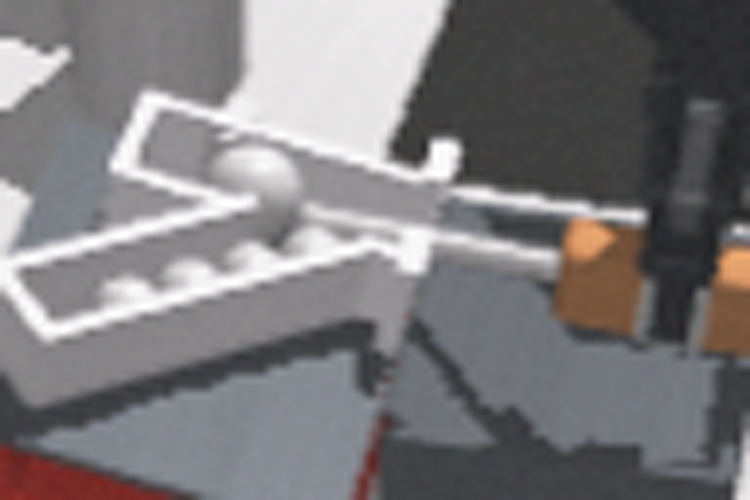

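View pics/top7.png

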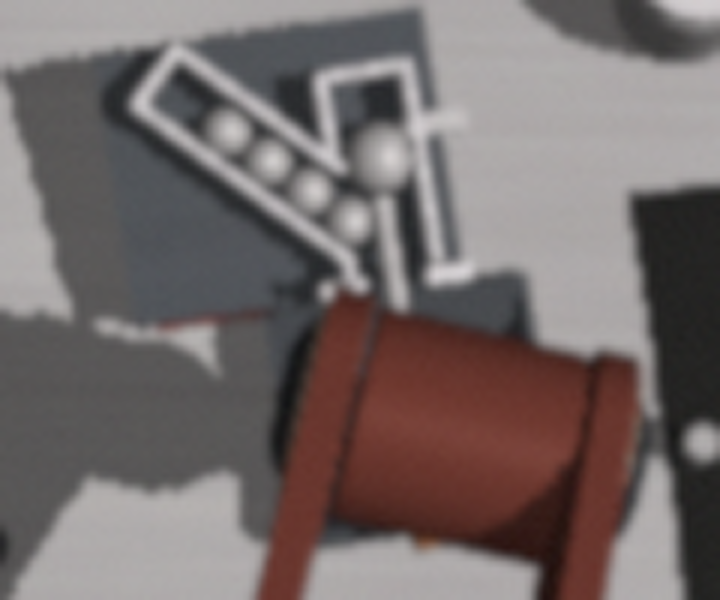

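```bash
python3 -m crank '[{"angular":[0,0.05,0],"delta_pos":[0.1,0,-0.03],"gripper":0},{"angular":[0,0.05,0],"delta_pos":[0.1,0,-0.03],"gripper":0},{"angular":[0,0,0],"delta_pos":[0.1,0,-0.02],"gripper":0}]'
python3 - <<'E'
from h import *
f=[.575,-.0015,np.radians(10.2)]
plan(tcp_for(f,59,5,0),f[2],5)
im=grab_frame("side");cv2.imwrite("pics/side8.png",cv2.resize(im[150:214,200:296],(750,500),interpolation=cv2.INTER_CUBIC)[:,:,::-1])
im=grab_frame("top");cv2.imwrite("pics/top8.png",cv2.resize(im[130:230,190:310],(720,600),interpolation=cv2.INTER_CUBIC)[:,:,::-1])
E
```

```text
time: 13.35
tool_pos: [0.4986, -0.015, 0.0747]
tool_rot: [-0.006, 0.995, 0.088, 0.044]
contact_force: [-5.3, -0.7, -1.8]
gripper_width: 0.267
t 13.35 pos [ 0.4986 -0.015   0.0747] yaw 10.14 pitch 5.13 F [-5.3 -0.7 -1.8] grip 0.267
rot units/5deg [-0.041 -0.026 -0.011] shift units before turn [0.023 0.009 0.026] after turn [0.023 0.009 0.026]
```

View pics/side8.png

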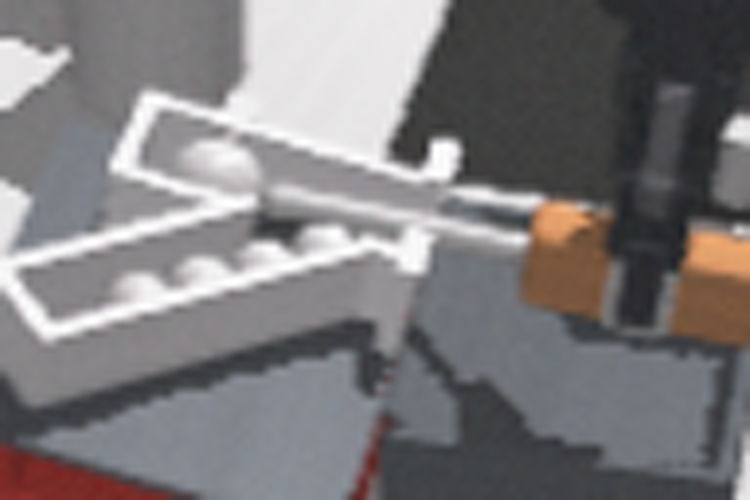

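View pics/top8.png

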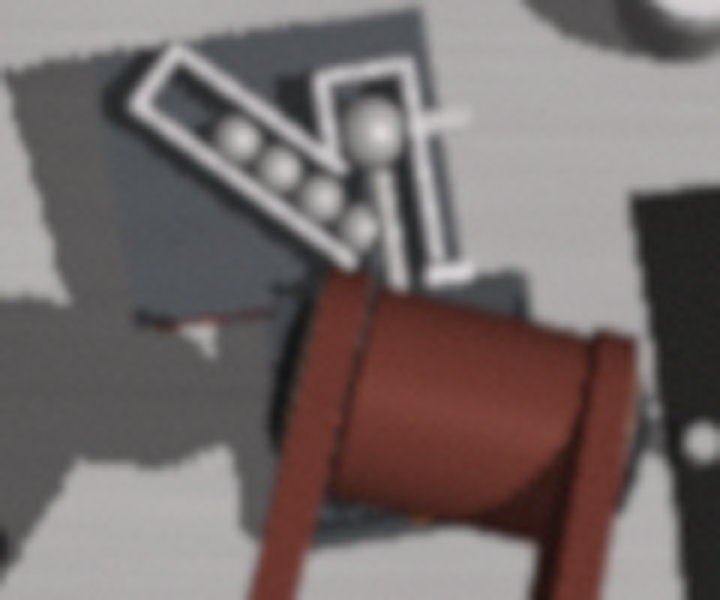

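```bash
python3 -m crank '[{"angular":[0,0,0],"delta_pos":[0.1,0,-0.012],"gripper":0},{"angular":[0,0,0],"delta_pos":[0.1,0,-0.012],"gripper":0},{"angular":[0,0,0],"delta_pos":[0.07,0,-0.01],"gripper":0}]'
python3 - <<'E'
from h import *
f=[.575,-.0015,np.radians(10.2)]
plan(tcp_for(f,67,5,0),f[2],5)
im=grab_frame("top");cv2.imwrite("pics/top9.png",cv2.resize(im[130:230,190:310],(720,600),interpolation=cv2.INTER_CUBIC)[:,:,::-1])
E
```

```text
time: 13.82
tool_pos: [0.5084, -0.0138, 0.0779]
tool_rot: [-0.005, 0.995, 0.088, 0.047]
contact_force: [-5.0, -0.5, -0.5]
gripper_width: 0.27
t 13.82 pos [ 0.5084 -0.0138  0.0779] yaw 10.13 pitch 5.4 F [-5.  -0.5 -0.5] grip 0.27
rot units/5deg [-0.029 -0.08  -0.013] shift units before turn [-0.048 -0.008  0.072] after turn [-0.048 -0.008  0.072]
```

View pics/top9.png

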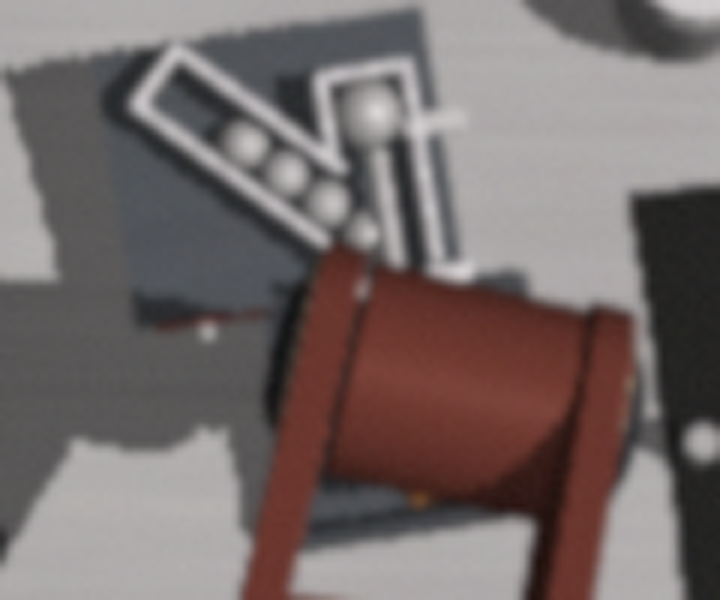

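```bash
python3 -m crank '[{"angular":[0,0,0],"delta_pos":[0.06,0,-0.003],"gripper":0},{"angular":[0,0,0],"delta_pos":[0,0,0],"gripper":0}]'; python3 -m crank '[{"angular":[0,0,0],"delta_pos":[0.06,0,-0.003],"gripper":0},{"angular":[0,0,0],"delta_pos":[0,0,0],"gripper":0}]'
python3 - <<'E'
from h import *
f=[.575,-.0015,np.radians(10.2)]
plan(tcp_for(f,67,5,0),f[2],5)
E
```

```text
time: 14.12
tool_pos: [0.5087, -0.0136, 0.0775]
tool_rot: [-0.005, 0.995, 0.088, 0.045]
contact_force: [-7.4, -1.8, 1.3]
gripper_width: 0.268
time: 14.38
tool_pos: [0.509, -0.0134, 0.077]
tool_rot: [-0.005, 0.995, 0.088, 0.043]
contact_force: [-11.9, -3.7, 3.6]
gripper_width: 0.271
t 14.38 pos [ 0.509  -0.0134  0.077 ] yaw 10.15 pitch 4.97 F [-11.9  -3.7   3.6] grip 0.271
rot units/5deg [-0.037  0.006 -0.011] shift units before turn [-0.067 -0.001  0.04 ] after turn [-0.067 -0.001  0.04 ]
```

```bash
python3 -m crank '[{"angular":[0,0,0],"delta_pos":[-0.3,0,0.02],"gripper":0},{"angular":[0,0,0],"delta_pos":[-0.5,0,0.06],"gripper":0},{"angular":[0,0,0],"delta_pos":[-0.5,0,0.06],"gripper":0},{"angular":[0,0,0],"delta_pos":[-0.5,0,0.06],"gripper":0},{"angular":[0,0,0],"delta_pos":[-0.5,0,0.06],"gripper":0},{"angular":[0,0,0],"delta_pos":[-0.5,0,0.04],"gripper":0},{"angular":[0,0,0],"delta_pos":[-0.6,0,-0.1],"gripper":0},{"angular":[0,0,0],"delta_pos":[-0.5,0,-0.5],"gripper":0},{"angular":[0,0,0],"delta_pos":[-0.3,0,-0.9],"gripper":0},{"angular":[0,0,0],"delta_pos":[0,0,-0.9],"gripper":0},{"angular":[0,0,0],"delta_pos":[0,0,-0.9],"gripper":0}]'
python3 - <<'E'
from h import *
im=grab_frame("top");cv2.imwrite("pics/top10.png",cv2.resize(im[130:230,190:310],(720,600),interpolation=cv2.INTER_CUBIC)[:,:,::-1])
im=grab_frame("side");cv2.imwrite("pics/side10.png",cv2.resize(im[120:240,180:340],(800,600),interpolation=cv2.INTER_CUBIC)[:,:,::-1])
E
```

```text
time: 15.75
tool_pos: [0.3765, -0.0358, 0.1537]
tool_rot: [-0.007, 0.995, 0.089, 0.043]
contact_force: [1.6, -0.2, -1.8]
gripper_width: 0.268
```

View pics/top10.png

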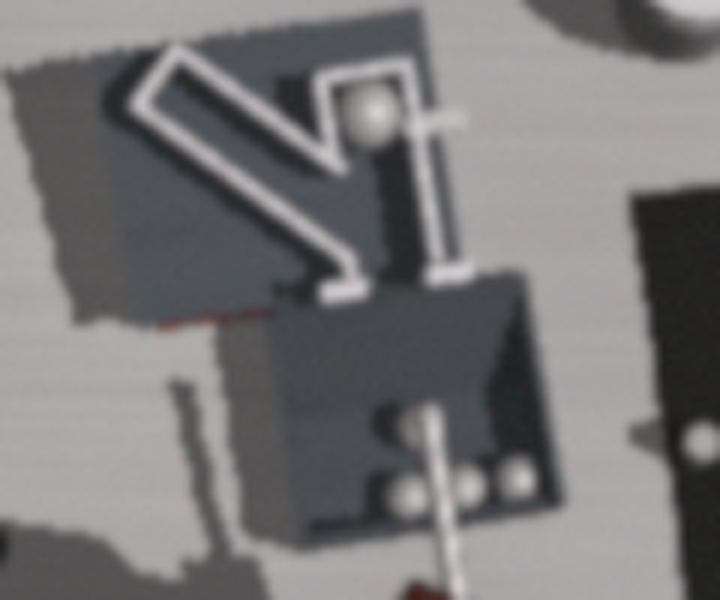

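View pics/side10.png

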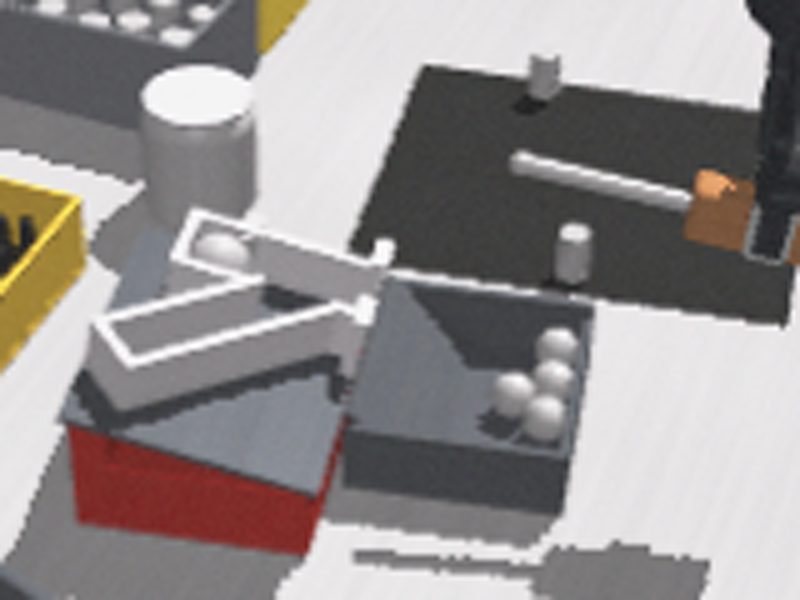

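```bash
python3 - <<'E'
from h import *
plan([.5014,-.2497,.12],np.radians(5.26),0.12)
E
```

```text
t 15.85 pos [ 0.379  -0.0367  0.1568] yaw 10.2 pitch 5.39 F [-0.1 -0.8 -0.6] grip 0.264
rot units/5deg [-0.079 -1.051  0.988] shift units before turn [2.63  7.715 1.458] after turn [3.408 7.445 1.233]
```

```bash
python3 -m crank '[{"angular":[-0.04,-0.53,0.5],"delta_pos":[0,0,0],"gripper":0},{"angular":[-0.04,-0.52,0.49],"delta_pos":[0,0,0],"gripper":0},{"angular":[0,0,0],"delta_pos":[0.38,0.83,0],"gripper":0},{"angular":[0,0,0],"delta_pos":[0.38,0.83,0],"gripper":0},{"angular":[0,0,0],"delta_pos":[0.38,0.83,0],"gripper":0},{"angular":[0,0,0],"delta_pos":[0.38,0.83,0],"gripper":0},{"angular":[0,0,0],"delta_pos":[0.38,0.83,0],"gripper":0},{"angular":[0,0,0],"delta_pos":[0.38,0.83,0],"gripper":0},{"angular":[0,0,0],"delta_pos":[0.38,0.83,0.4],"gripper":0},{"angular":[0,0,0],"delta_pos":[0.38,0.83,0.4],"gripper":0},{"angular":[0,0,0],"delta_pos":[0.38,0.8,0.4],"gripper":0},{"angular":[0,0,0],"delta_pos":[0,0,0],"gripper":0}]'
python3 - <<'E'
from h import *
plan([.5014,-.2497,.0245],np.radians(5.26),0.1)
im=grab_frame("wrist");cv2.imwrite("pics/w11.png",cv2.resize(im,(800,600),interpolation=cv2.INTER_CUBIC)[:,:,::-1])
im=grab_frame("side");cv2.imwrite("pics/side11.png",cv2.resize(im[120:240,180:340],(800,600),interpolation=cv2.INTER_CUBIC)[:,:,::-1])
E
```

```text
time: 17.35
tool_pos: [0.4996, -0.2491, 0.1155]
tool_rot: [-0.003, 0.999, 0.045, -0.003]
contact_force: [0.1, 0.7, -1.4]
gripper_width: 0.268
t 17.35 pos [ 0.4996 -0.2491  0.1155] yaw 5.16 pitch -0.3 F [ 0.1  0.7 -1.4] grip 0.268
rot units/5deg [-0.061  0.081 -0.021] shift units before turn [0.074 0.041 3.033] after turn [0.053 0.025 3.034]
```

View pics/w11.png

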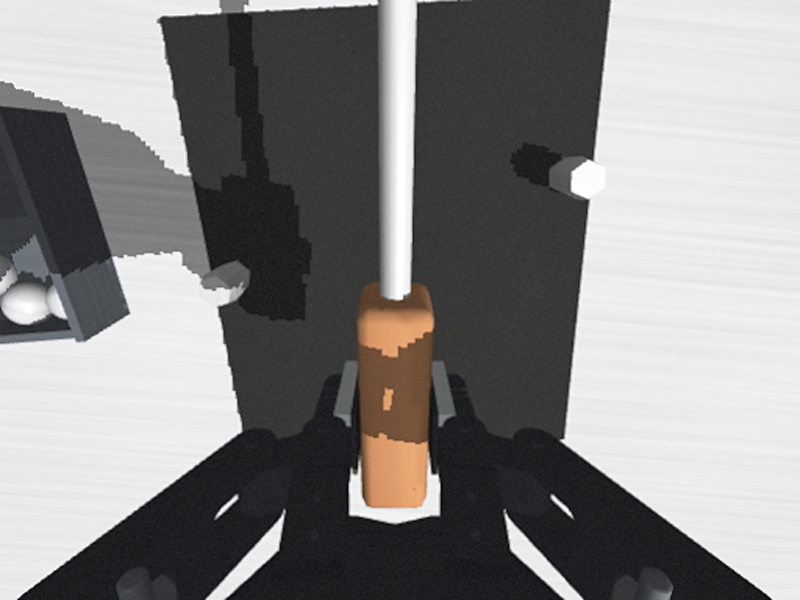

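View pics/side11.png

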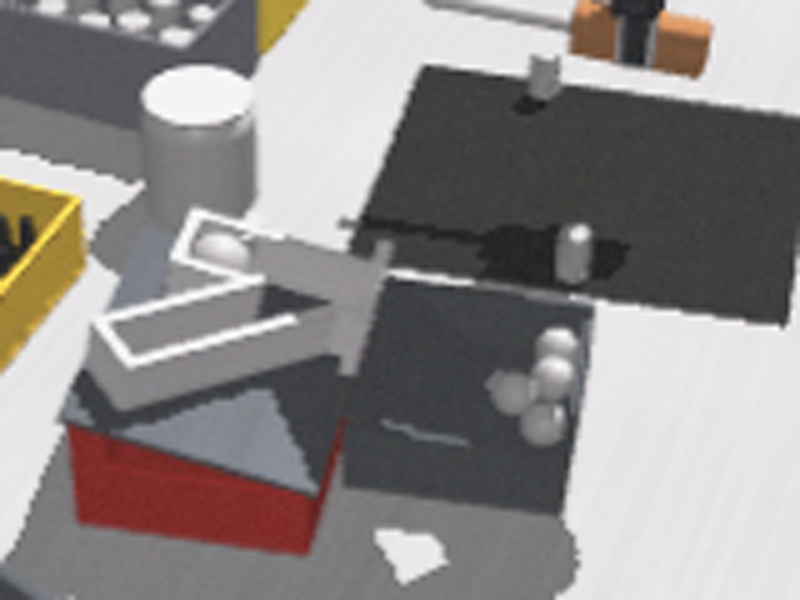

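```bash
python3 -m crank '[{"angular":[-0.06,0.08,0],"delta_pos":[0.05,0.03,0.5],"gripper":0},{"angular":[0,0,0],"delta_pos":[0,0,0.8],"gripper":0},{"angular":[0,0,0],"delta_pos":[0,0,0.8],"gripper":0},{"angular":[0,0,0],"delta_pos":[0,0,0.5],"gripper":0},{"angular":[0,0,0],"delta_pos":[0,0,0.2],"gripper":0},{"angular":[0,0,0],"delta_pos":[0,0,0.1],"gripper":0},{"angular":[0,0,0],"delta_pos":[0,0,0],"gripper":0}]'
python3 - <<'E'
from h import *
plan([.5014,-.2497,.0241],np.radians(5.26),0.1)
E
```

```text
time: 18.32
tool_pos: [0.5043, -0.2512, 0.0334]
tool_rot: [0.003, 0.999, 0.045, 0.004]
contact_force: [0.4, -0.1, -1.7]
gripper_width: 0.269
t 18.32 pos [ 0.5043 -0.2512  0.0334] yaw 5.2 pitch 0.49 F [ 0.4 -0.1 -1.7] grip 0.269
rot units/5deg [ 0.067 -0.078 -0.013] shift units before turn [-0.095 -0.06   0.31 ] after turn [-0.093 -0.058  0.311]
```

```bash
python3 -m crank '[{"angular":[0.05,-0.07,0],"delta_pos":[-0.05,-0.03,0.1],"gripper":0},{"angular":[0,0,0],"delta_pos":[0,0,0.1],"gripper":0},{"angular":[0,0,0],"delta_pos":[0,0,0.05],"gripper":0},{"angular":[0,0,0],"delta_pos":[0,0,0],"gripper":0}]'
python3 - <<'E'
from h import *
plan([.5014,-.2497,.0241],np.radians(5.26),0.1)
E
```

```text
time: 18.82
tool_pos: [0.5024, -0.2502, 0.0255]
tool_rot: [0.0, 0.999, 0.045, 0.001]
contact_force: [-0.7, 2.1, 0.6]
gripper_width: 0.271
t 18.82 pos [ 0.5024 -0.2502  0.0255] yaw 5.19 pitch 0.08 F [-0.7  2.1  0.6] grip 0.271
rot units/5deg [ 0.007  0.004 -0.014] shift units before turn [-0.03  -0.019  0.046] after turn [-0.03  -0.019  0.046]
```

```bash
python3 -m crank '[{"angular":[0,0,0],"delta_pos":[0,0,0.03],"gripper":0},{"angular":[0,0,0],"delta_pos":[0,0,0],"gripper":0},{"angular":[0,0,0],"delta_pos":[0,0,0],"gripper":0.4},{"angular":[0,0,0],"delta_pos":[0,0,0],"gripper":0.8},{"angular":[0,0,0],"delta_pos":[0,0,0],"gripper":1},{"angular":[0,0,0],"delta_pos":[0,0,0],"gripper":1},{"angular":[0,0,0],"delta_pos":[0,0,-0.3],"gripper":1},{"angular":[0,0,0],"delta_pos":[0,0,-0.9],"gripper":1},{"angular":[0,0,0],"delta_pos":[0,0,-0.9],"gripper":1},{"angular":[0,0,0],"delta_pos":[0,0,-0.9],"gripper":1},{"angular":[0,0,0],"delta_pos":[0,0,-0.9],"gripper":1}]'
python3 - <<'E'
from h import *
im=grab_frame("wrist");cv2.imwrite("pics/w12.png",cv2.resize(im,(800,600),interpolation=cv2.INTER_CUBIC)[:,:,::-1])
im=grab_frame("side");cv2.imwrite("pics/side12.png",cv2.resize(im[120:240,180:340],(800,600),interpolation=cv2.INTER_CUBIC)[:,:,::-1])
E
```

```text
time: 20.2
tool_pos: [0.5023, -0.2501, 0.143]
tool_rot: [0.001, 0.999, 0.045, 0.001]
contact_force: [0.6, 0.2, -0.8]
gripper_width: 0.999
```

View pics/w12.png

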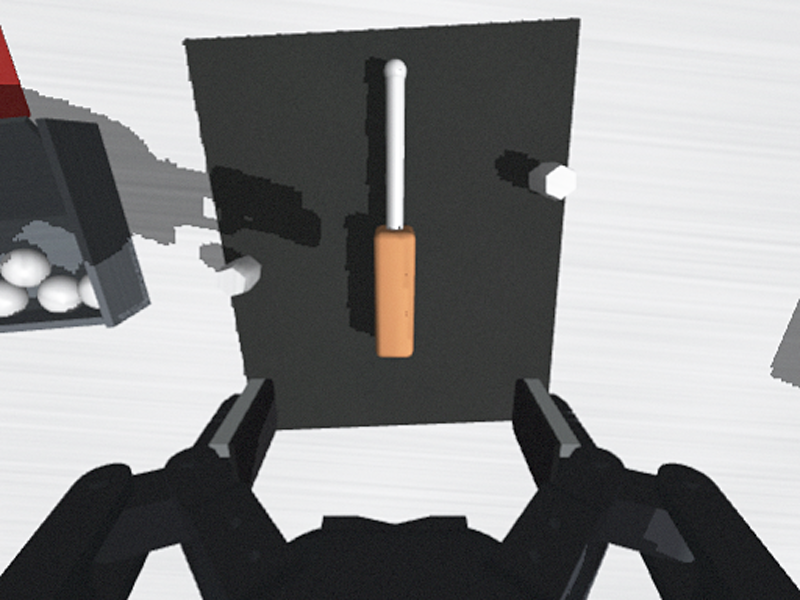

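View pics/side12.png

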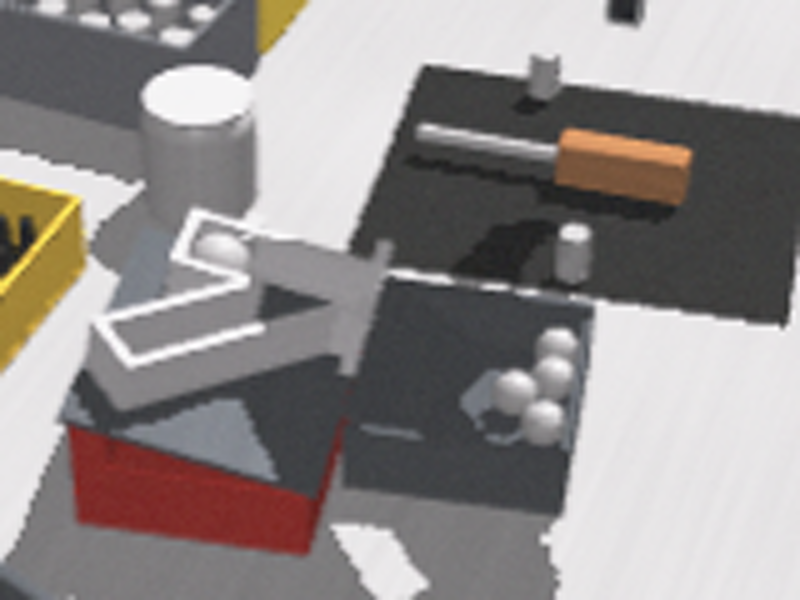

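```bash
python3 - <<'E'
from h import *
f=[.575,-.0015,np.radians(10.2)]
for n,o,k in(("top",(190,130),6),("side",(180,120),5)):
    q=proj(n,F(f,[[12.6,0,70.5],[70.2,0,82.2],[79,0,84]]));print(n,((q-o+.5)*k-.5).round(0).tolist())
im=grab_frame("top");cv2.imwrite("pics/top13.png",cv2.resize(im[130:230,190:310],(720,600),interpolation=cv2.INTER_CUBIC)[:,:,::-1])
cv2.imwrite("pics/top13f.png",im[:,:,::-1])
E
```

```text
top [[393.0, 254.0], [373.0, 131.0], [370.0, 112.0]]
side [[346.0, 303.0], [238.0, 271.0], [221.0, 266.0]]
```

View pics/top13.png

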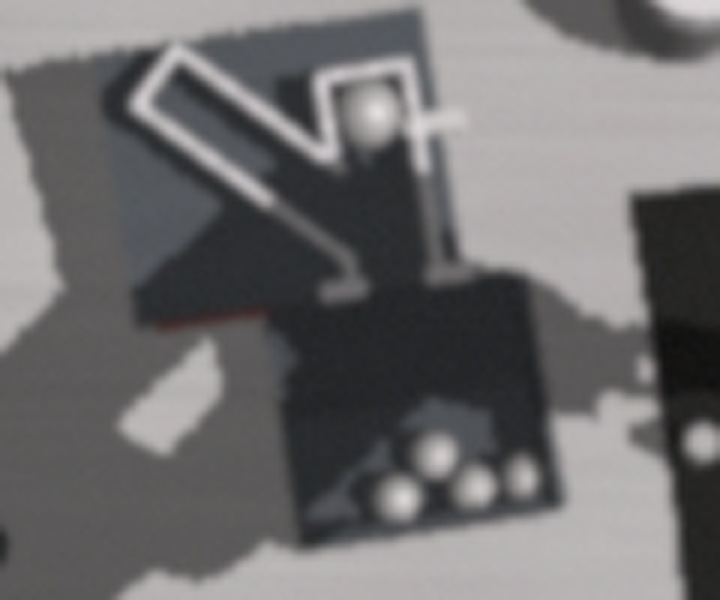

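View pics/top13f.png

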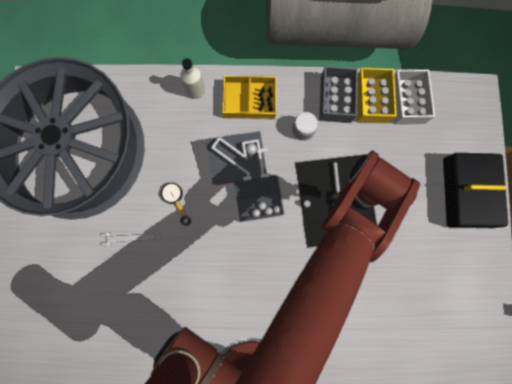

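The big ball's centre is at row 110 in the top view, against a predicted 112 for home and 131 if it were still at the catch, so it is home. All four small balls are in the tray, the rod lies on the mat, and the bystanders have not moved.

```bash
python3 -m crank '[{"angular":[0,0,0],"delta_pos":[0,0,-0.5],"gripper":1},{"angular":[0,0,0],"delta_pos":[0,0,-0.5],"gripper":1},{"angular":[0,0,0],"delta_pos":[0,0,0],"gripper":1}]'; python3 -c "
from plant import *
print(job_done())"
```

```text
time: 20.72
tool_pos: [0.5029, -0.2506, 0.1732]
tool_rot: [0.001, 0.999, 0.045, 0.002]
contact_force: [-0.5, 0.0, 0.6]
gripper_width: 0.996
the job is handed in; nothing more can be done
None
```

The feeder is cleared and the job is handed in, at about 21 s of the 54 s allowed. I picked the rod off the mat and pushed the big ball up the lane, past the catch and against the stop. I then drew the rod out, laid it back on the mat and lifted the open gripper clear.

**Big ball:** In the last top view it sits within about 1 mm of the predicted pocket position. While pushing, it stopped moving as the force rose to about 12 N, which fits it being against the stop.

**Push force:** Readings reached about 11 N at the catch and 12 N at the stop, the catch value being slightly above the 3 to 10 N you quoted. Both are far below the limits.

**Small balls:** All four show in the catch tray in the last top and side views.

**Rod and bystanders:** The rod lies flat on the mat at about its starting place. No bystander looks moved by eye, though the arm hid part of the mat in the last top view.

**Disagreement:** My estimates of the feeder's heading differed, from 8 to 15 degrees depending on the view. I used about 10 degrees, and the rod lined up with the mouth and ball when checked from above.

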